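Clamp a grinder burr mount in the angled screw fixture

TASK

A stop dog was left standing in the T-slot of the grinder-service fixture: slide it out at the slot's open end and put it in the low blue tray on the bench. Then stand the burr mount on the plate, centred under the screw with its sloping shoulder towards the screw and its plain face flush and square against the fence, and let go of it. Last, turn the T-handle clockwise until clearly rising resistance shows that the mount is firmly clamped, without overtightening, then let go; leave the glasses, tools and other things on the bench where they are.

Things in the scene. Friction and masses are not known exactly. Their poses are not given: they have to be found in the camera images.
- fixture: Aluminium T-slot plate fixed on the bench, 24 mm thick, with a grey bridge and an inclined clamp screw. Origin: underside, at the middle of the slot's width and length; the plate spans x -115 to +55 mm, y -100 to +100 mm. z up; x points from the screw to the fence, y along the slot. The slot's -y end is closed.
- slot_end (a point): Open end of the T-slot: the middle of its mouth at the plate's top edge, y = +100 mm of the fixture (axes as the fixture's). Slot mouth 16 mm wide between 8 mm thick lips; the cavity below them is 30 mm wide, from 6 to 16 mm above the bench. A foot in it must be wholly beyond this end before it can be lifted.
- seat (a point): Point on the plate's top over the middle of the slot (x = y = 0 of the fixture, 24 mm above the bench). The burr mount is to stand with its y within 8 mm of this point's y, astride the slot, its x axis along the fixture's x. The retracted pad overhangs it: the mount cannot come straight down here, but slides in beneath the pad along the slot, from either side.
- nut (a point): Centre of the screw's nut in the bridge, at x -85, z 135 mm of the fixture. The bridge (two uprights) spans x -100 to -70, y -42 to +42 mm, up to 150 mm high. The screw's axis passes here in the plane y = 0, leaning 40 degrees from vertical with the handle end towards -x, and aims at x -17, z 55 mm of the fixture.
- fence: Steel fence bar bolted on the plate, 14 mm (x) by 130 mm (y) by 22 mm high, two bolt heads on top 6 mm high. Origin: on the plate's top, at the foot of the middle of the face that looks to the screw (-x); axes as the fixture's. It is bolted 25 to 31 mm beyond the slot's middle.
- dog: Dark steel stop dog: foot 26 (x) by 36 (y) by 8 mm, neck 12 (x) by 24 (y) mm, post 22 (x) by 26 (y) mm from 19 to 65 mm above the foot's underside; 0.14 to 0.24 kg. Origin: centre of the foot's underside; z up the post. It starts upright in the slot, foot under the lips, y along the slot, about 2 mm play.
- block: Burr mount: aluminium block 56 (x) by 44 (y) by 40 mm high, a conical steel burr 33 mm wide on top up to 64 mm; 0.3 to 0.55 kg. Origin: centre of the underside, z up. On its -x side a sloping shoulder rises at 40 degrees from x -28, z 22 mm to x -7, z 40 mm. Its +x face is plain and goes against the fence: seated, the origin is 28 mm from the fence's face.
- block_slope (a point): Middle of the burr mount's sloping shoulder, where the pad should press: x -17, z 31 mm of the mount.
- tray: Low blue tray fixed on the bench, 110 mm (x) by 150 mm (y) outside, 26 mm high, 4 mm walls, floor about 4 mm thick. Origin: centre of the underside.
- tscrew_grip (a point): Middle of the T-handle's steel bar, on the screw's axis. Bar 80 mm long along this frame's x, 11 mm thick, 17 mm balls at its ends; z points up the screw's axis, away from the pad. Below it is the bare 10 mm screw for 57 mm to the nut's housing at joint value 0, less the advance. The handle travels along with the screw.
- tscrew (a joint): Turn of the T-handle, rad, 0 to 4.2; grows turning clockwise seen from the handle end and advances the screw 6.37 mm per rad. Turning it free takes about 0.25 N m; once the pad bears this rises about 0.3 N m per rad (the hand feels less while still: friction). Well clamped: 0.5 to 0.85 rad past first touch, 25 to 45 N at the pad; 60 N is too much. It stays where left.
- pad: Black rubber pad, 16 mm wide, at the screw's foot. Origin: centre of its pressing face; z up the screw's axis. Unloaded it is 162 mm down the axis from the T-bar's middle; a spring behind it lets it be pushed back 1 mm per 8 N, up to 9 mm. At joint value 0 it is 14 mm short of x -17, z 55 mm of the fixture, the seated shoulder's middle when the fence is at 28 mm.
- glass1: Bystander, leave it alone: cupping glass, 76 mm wide, 85 mm high, on the +y side. Origin: centre of the underside.
- glass2: Bystander, leave it alone: cupping glass, 76 mm wide, 85 mm high, on the -y side. Origin: centre of the underside.
- mug: Bystander, leave it alone: white mug, 80 mm wide, 90 mm high. Origin: centre of the underside.
- spoon: Bystander, leave it alone: steel spoon lying on the bench. Origin: on its length, at the underside.
- driver: Bystander, leave it alone: screwdriver lying in front of the fixture. Origin: on its length, at the underside.
- ringburr: Bystander, leave it alone: steel ring burr lying flat, 64 mm wide, 12 mm high. Origin: centre of the underside.
- tamper: Bystander, leave it alone: steel tamper, 58 mm wide, 82 mm high. Origin: centre of the underside.
- jar: Bystander, leave it alone: brown jar, 72 mm wide, 110 mm high. Origin: centre of the underside.
There are look-alikes about, which are no part of the job. Of the things that look like the dog, the smallest one is meant.

How it is judged:
On the way, in this order (a step that is already met when the one before it is completed fails the run):
1. the stop dog is out of the slot and lies or stands released in the tray (x of dog in the frame of tray between -0.049 and 0.049 m and y of dog in the frame of tray between -0.069 and 0.069 m and z of dog in the frame of tray below 0.03 m and linear speed of dog below 0.03 m/s and contact force between dog and the fingers below 0.2 N), for 0.2 s.
2. the burr mount stands released on the plate, flush against the fence and under the screw, not yet clamped (x of block in the frame of fence between -0.031 and -0.025 m and y of block in the frame of fixture between -0.008 and 0.008 m and z of block in the frame of fixture between 0.021 and 0.027 m and angle between the x axis of block and the x axis of fixture, either way round below 0.07 rad and x of block_slope in the frame of fence below -0.035 m and angle between block's own z axis and vertical below 0.06 rad and contact force between block and the fingers below 0.2 N and linear speed of block below 0.02 m/s and contact force between pad and block below 2 N), for 0.2 s.
At the end, for the whole second after the job is handed in: The dog rests in the tray. The burr mount rests upright on the plate (origin 24 mm up, within 3 mm), shoulder to the screw, origin 28 mm from the fence face within 3 mm, within 8 mm of the screw's plane, square within 4 degrees; the pad presses on it with more than 18 N; nothing is held (all of step 1 and x of block in the frame of fence between -0.031 and -0.025 m and y of block in the frame of fixture between -0.008 and 0.008 m and z of block in the frame of fixture between 0.021 and 0.027 m and angle between the x axis of block and the x axis of fixture, either way round below 0.07 rad and x of block_slope in the frame of fence below -0.035 m and angle between block's own z axis and vertical below 0.06 rad and contact force between block and the fingers below 0.2 N and linear speed of block below 0.02 m/s and contact force between pad and block above 18 N); the robot touches nothing.
It fails at once if the mount is overtightened: the pad presses on it with more than 62 N (contact force between pad and block above 62 N).
It fails at once if a bystander (glass, mug, spoon, screwdriver, ring burr, tamper, jar) is shifted by more than 30 mm (distance of any of glass1, glass2, mug, spoon, driver, ringburr, tamper, jar from where it was at the start of the episode above 0.03 m).
It also fails if it takes over 72 s, if anything falls off the work surface, if the arm or the gripper's body presses on something with over 40 N, if the wrist force passes 120 N, or if a joint passes its speed limit or range.

ROBOT

A 7-joint arm with a two-finger parallel gripper is mounted at the origin on the work surface. World frame = base frame: x ahead of the robot, y to its left, z up, the work surface at z = 0. Lengths are in m, angles in rad, forces in N, time in s.
With the tool pointing down it reaches from about 0.4 to 0.925 m from the base axis. Payload 5.6 kg.
Tool frame: the origin (TCP) lies where the fingers leave the gripper's body, on its centre line; the fingertips stand 73 mm ahead of it and the grasp point (between the pads) lies 54 mm ahead of it; z points along the fingers, y is the line along which they close (so a half turn about z gives the same grasp; the last joint's range is limited). The gripper opens to 85 mm and grips with 20 to 120 N. Pads are 22 mm wide; open, the fingers measure 114 mm over their backs; the gripper's body (76 mm by 85 mm) begins 54 mm behind the grasp point. The pads swing forward as they close: fully open they stand 13 mm farther back than shut.
Start: joints at [-0.043, 0.468, -0.012, 1.603, 0.006, 1.071, -0.056], TCP at [0.65, -0, 0.304] pointing down, gripper open.
Joint ranges: [-2.53, 2.53], [-0.31, 2.02], [-1.57, 1.55], [0.28, 2.44], [-1.29, 4.43], [0.15, 1.84], [-2.92, 2.92]. Speed limits (rad/s): [2.57, 2.57, 3.14, 3.14, 3.14, 3.14, 3.14].

INTERFACE

Orientations are given as a unit quaternion [w, x, y, z].
In Python, from workcell import env gives the robot as it stands.
- The arm moves only by the tool play_rows, never from a script. Its arguments are lists of equal length, an entry for each row: "gripper": the finger opening in mm, from 0 to 85.4; "translation": the shift along the tool's x, y, z in mm, a list of three; "turn": the turn about the tool's z in degrees. In form: {"gripper": [gripper, ...], "translation": [[x, y, z], ...], "turn": [turn, ...]}. A call has 1 to 5 rows; each row is the pose to reach, as a shift and turn from the pose commanded when the call began, along the tool's axes at that moment; what a row does not reach only later rows make up. A row lasts 1/12 s, in which the tool goes at most 41.7 mm and 7.16 degrees, less where a joint would pass 70% of its speed; a pose out of reach is approached as far as the arm can. A call with a gripper value outside its range is refused whole. The fingers move at their own pace and stop on an object; "force" is the grip in N (left out, the last holds). Time passes only in rows, so rows that repeat a pose let the fingers close. It gives the time, the measured TCP pose, the force, the opening and the grip force at its end, in the units of the state.
- env.sense(): the state, without advancing time (a new reading comes with each control period).
- env.capture(name): name is "scene" or "side" or "wrist"; returns (picture, depth): 420x560x3 uint8, red, green, blue; 420x560 float32, m along the optical axis (not along the pixel's ray), 0 where there is no reading.
- env.camera_info(name): a dict with "fov_y" (degrees; the focal length in pixels is half the picture's height over the tangent of half this angle, whatever the lens; pixels are square), "cx", "cy" (the principal point, pixels), "extrinsics" (4x4, takes a point from camera to world coordinates). Camera axes: x right, y down, z forward; pixel columns grow to the right and rows downward; lengths in m; the calibration is good to about 2 mm. A picture is of the moment at which its call begins: read the wrist's pose just before it. camera_info takes no time and is no camera call; for the wrist camera it gives the pose at the moment of the call.
- env.sign_off(): hands the job in; it is judged then, once.
The state is a dict: "t": time; "joint_pos": joint angles; "joint_vel": joint speeds; "joint_torque": joint torques, N m; "eef_pos": TCP position; "tcp_rot": TCP orientation; "contact_force": force on the tool from outside, world axes, zero at the start; "ft_torque": the same for the moment, N m; "width": finger opening in m; "gripper_force": force on a finger pad.
Only numpy, scipy, OpenCV 4.12 (cv2) and the standard library are available. Lean on these libraries where they do the work, as an engineer would, in place of code of your own. Each camera call takes 0.05 s, during which the arm holds its last target. There are 200 camera calls.

## Working session

There is one attempt and no reset: what is moved stays moved. The work goes in short steps, Python scripts to look and compute and a tool call to move; the robot and the scene stay as the last step left them, time stands still between calls to the robot, and variables do not carry over. Pictures are saved under pics/ and viewed, at most 10 in all, crops included, and the job is handed in when it is done.

Besides the shell and the picture viewer there is one more tool, called after ">>>" in YAML: its name, and indented under it one key for each argument. play_rows: Moves the arm, as the interface text tells. Its arguments: {"type":"object","properties":{"gripper":{"type":"array"},"translation":{"type":"array"},"turn":{"type":"array"},"force":{"type":"number"}},"required":["gripper","translation","turn"]}

```bash
mkdir -p pics; cat > h.py <<'E'
import numpy as np,cv2
from workcell import env
def cap(n):
    i=env.camera_info(n); p,d=env.capture(n); return p,d,i
def K(i): return 210/np.tan(np.radians(i['fov_y'])/2)
def pt(i,d,u,v):
    f=K(i);z=d[v,u] if hasattr(d,'shape') else d
    c=np.array([(u-i['cx'])/f*z,(v-i['cy'])/f*z,z,1]);return (np.array(i['extrinsics'])@c)[:3]
def cloud(i,d):
    f=K(i);v,u=np.mgrid[:420,:560];c=np.stack([(u-i['cx'])/f*d,(v-i['cy'])/f*d,d],-1)
    E=np.array(i['extrinsics']);return c@E[:3,:3].T+E[:3,3]
def plane(i,u,v,z):
    E=np.array(i['extrinsics']);f=K(i);r=E[:3,:3]@np.array([(u-i['cx'])/f,(v-i['cy'])/f,1]);return E[:3,3]+r*(z-E[2,3])/r[2]
E
python3 - <<'E'
from h import *
for n in ['scene','side']:
    p,d,i=cap(n); np.savez(n+'0.npz',p=p,d=d,E=i['extrinsics'],cx=i['cx'],cy=i['cy'],f=i['fov_y'])
    cv2.imwrite(f'pics/{n}0.png',cv2.resize(p[...,::-1],(800,600))); print(n,i)
    
print(env.sense())
E
```

```text
scene {'fov_y': 50.02124305214891, 'cx': 277.34993205324736, 'cy': 215.1935815297489, 'extrinsics': array([[ 0.43426677,  0.6064589 , -0.66604802,  1.43172349],
       [ 0.9007199 , -0.28351022,  0.32912857, -0.40949699],
       [ 0.01077153, -0.74285231, -0.66936867,  0.97349379],
       [ 0.        ,  0.        ,  0.        ,  1.        ]])}
side {'fov_y': 49.465263359669244, 'cx': 267.27223755890253, 'cy': 208.16595142667268, 'extrinsics': array([[ 0.92015871, -0.2871766 ,  0.26615324,  0.26767818],
       [-0.39138322, -0.69417871,  0.60409858, -0.77357681],
       [ 0.01127494, -0.66003449, -0.75115069,  1.10192461],
       [ 0.        ,  0.        ,  0.        ,  1.        ]])}
{'t': 0.1, 'joint_pos': array([-0.04299879,  0.46830777, -0.01158733,  1.60354504,  0.00596048,
        1.07137861, -0.05632027]), 'joint_vel': array([ 0.00043106, -0.00254019, -0.00041028, -0.00299656,  0.00134775,
       -0.00037623,  0.00070519]), 'joint_torque': array([ 1.06754396e-03, -5.33521950e+01,  2.19214533e-02, -2.51963443e+01,
        1.15740488e-02,  4.25570266e-03,  1.47225879e-06]), 'eef_pos': array([ 6.49612911e-01, -5.89304767e-05,  3.03015764e-01]), 'tcp_rot': array([-5.35239316e-04,  7.07148496e-01,  7.07064609e-01, -5.97418554e-04]), 'contact_force': array([-0.29690877,  0.3381552 ,  0.07921368]), 'ft_torque': array([-0.01650691, -0.01510463,  0.00272678]), 'gripper_force': 0.0, 'width': 0.08496164534050524}
```

View pics/scene0.png

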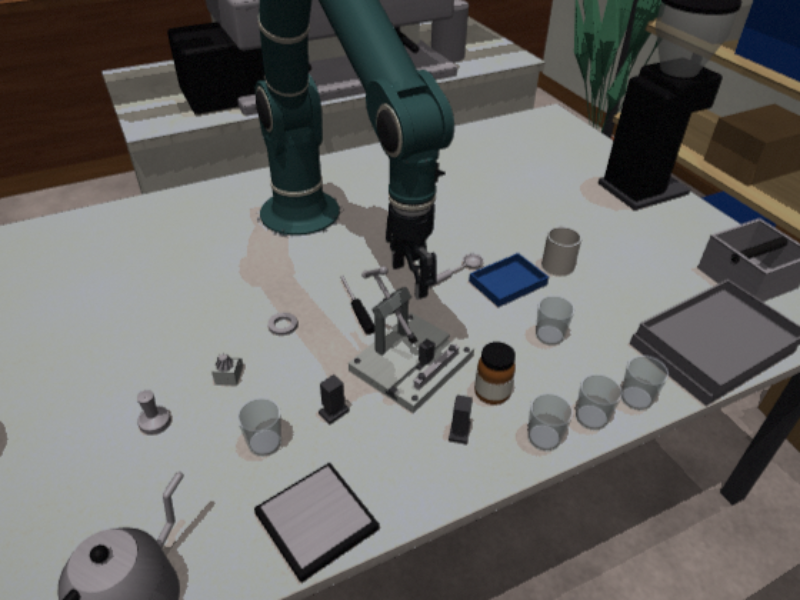

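View pics/side0.png

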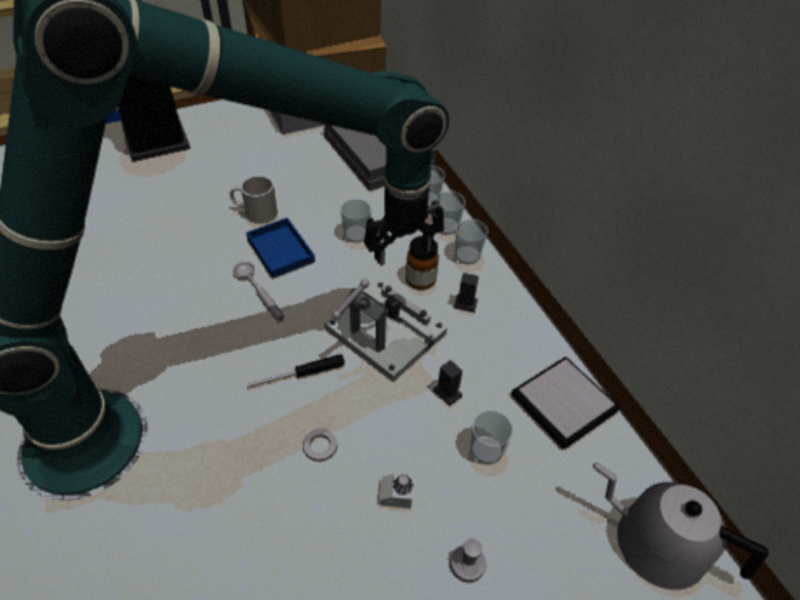

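Scene view: dog-like things are at (428,352) in the slot, and at (333,398) and (461,418) on the bench, both larger. The mount is at (227,372), the tray at (508,279), the fixture at about (412,360) and the T-handle at about (375,272). I'll measure with depth and build a top-down map.

```bash
python3 - <<'E'
from h import *
S=1000 # px per m; x 0.3..1.1 -> rows (up), y -0.5..0.5
P=[];C=[]
for n in ['scene','side']:
    q=np.load(n+'0.npz');i=dict(extrinsics=q['E'],cx=float(q['cx']),cy=float(q['cy']),fov_y=float(q['f']))
    c=cloud(i,q['d']);m=q['d']>0;P.append(c[m]);C.append(q['p'][m])
P=np.vstack(P);C=np.vstack(C)
m=(P[:,0]>.35)&(P[:,0]<.95)&(abs(P[:,1])<.4)&(P[:,2]<.2)&(P[:,2]>-.02)
P=P[m];C=C[m];o=np.argsort(P[:,2]);P=P[o];C=C[o]
im=np.zeros((600,800,3),np.uint8)
r=((.95-P[:,0])*1000).astype(int);k=((.4-P[:,1])*1000).astype(int)
hv=np.clip(P[:,2]/.16*255,0,255).astype(np.uint8)
col=cv2.applyColorMap(hv[:,None],cv2.COLORMAP_JET)[:,0]
for dr in (0,1):
  for dk in (0,1):
    im[np.clip(r+dr,0,599),np.clip(k+dk,0,799)]=col
# where object color: blend
cv2.imwrite('pics/top.png',im)
np.savez('pc.npz',P=P,C=C)
# plate
m=(abs(P[:,2]-.024)<.003)
img=np.zeros((600,800),np.uint8);img[np.clip(r[m],0,599),np.clip(k[m],0,799)]=255
img=cv2.morphologyEx(img,cv2.MORPH_CLOSE,np.ones((9,9)))
cs,_=cv2.findContours(img,0,2);cs=sorted(cs,key=cv2.contourArea)[-2:]
for c in cs: print('plate',cv2.minAreaRect(c),cv2.contourArea(c))
# tray: blue
b=(C[:,2].astype(int)-C[:,0]>50)
print('tray n',b.sum())
img=np.zeros((600,800),np.uint8);img[r[b],k[b]]=255;img=cv2.morphologyEx(img,cv2.MORPH_CLOSE,np.ones((9,9)))
cs,_=cv2.findContours(img,0,2);c=max(cs,key=cv2.contourArea);R=cv2.minAreaRect(c);print('tray',R,'world',.95-R[0][1]/1000,.4-R[0][0]/1000)
E
```

```text
plate ((681.8846435546875, 68.9230728149414), (155.1278533935547, 150.02883911132812), 78.69007110595703) 20012.5
plate ((378.2044677734375, 321.49456787109375), (177.6561279296875, 203.9300994873047), 65.85445404052734) 24643.0
tray n 1251
tray ((63.04728698730469, 455.27880859375), (115.69696044921875, 140.9908905029297), 82.71105194091797) world 0.49472119140625 0.33695271301269536
```

View pics/top.png

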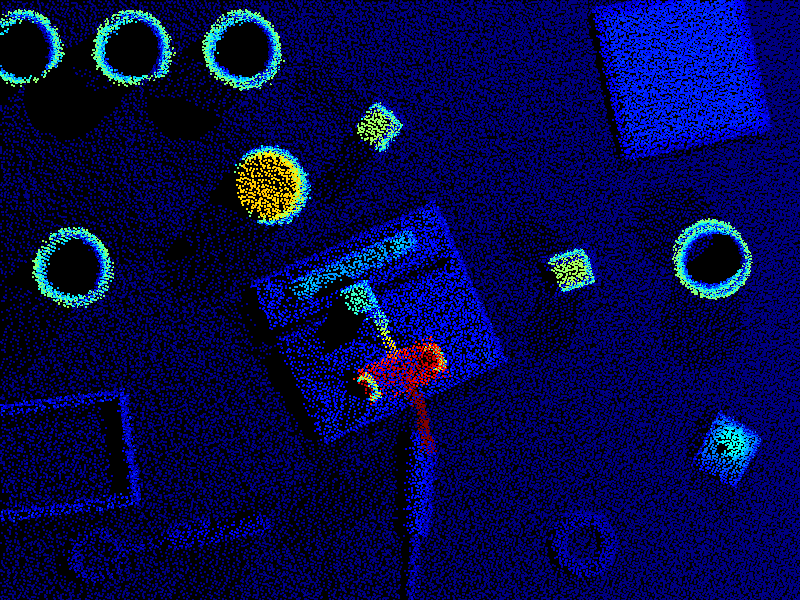

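```bash
python3 - <<'E'
from h import *
P=[];C=[]
for n in ['scene','side']:
    q=np.load(n+'0.npz');i=dict(extrinsics=q['E'],cx=float(q['cx']),cy=float(q['cy']),fov_y=float(q['f']))
    c=cloud(i,q['d']);m=q['d']>0;P.append(c[m]);C.append(q['p'][m])
P=np.vstack(P);C=np.vstack(C).astype(int)
def rect(m,name,lo=1):
    a=P[m][:,:2]*1000
    l,h=np.percentile(a,lo,0),np.percentile(a,100-lo,0)
    R=cv2.minAreaRect(a.astype(np.float32));print(name,len(a),np.round(R[0],1),np.round(R[1],1),round(R[2],1),'mean',a.mean(0).round(1),'z',np.percentile(P[m][:,2],[5,50,98]).round(3))
near=lambda x,y,r:np.hypot(P[:,0]-x,P[:,1]-y)<r
z=P[:,2]
rect(near(.63,.022,.15)&(abs(z-.024)<.002)&~near(.55,-.03,.035),'plate')
rect(near(.685,.047,.075)&(z>.042)&(z<.0475)&~near(.653,.042,.03),'fence top')
rect(near(.653,.042,.03)&(z>.066)&(z<.076),'dog slot top')
rect(near(.68,-.171,.04)&(z>.03),'dogB');rect(near(.823,.02,.04)&(z>.03),'dogC')
rect(near(.50,-.33,.05)&(z>.036)&(z<.044),'block top')
rect(near(.50,-.33,.05)&(z>.055),'burr top')
rect(near(.50,-.33,.055)&(z>.008),'block all')
rect((C[:,2]-C[:,0]>45)&(z<.05)&(P[:,0]<.7)&near(.5,.36,.2),'tray')
rect(near(.585,.0,.08)&(z>.13)&(z<.152),'bridge top')
rect((z>.17)&(z<.3)&near(.54,-.02,.07),'handle')
q=np.load('scene0.npz')['p'];cr=q[235:325,210:350][...,::-1];cv2.imwrite('pics/crop.png',cv2.resize(cr,None,fx=5,fy=5,interpolation=cv2.INTER_CUBIC))
E
```

```text
plate 1838 [630.3  20.9] [295.8 202.7] 24.5 mean [626.7   3.9] z [0.022 0.023 0.026]
fence top 199 [684.9  49.4] [120.   81.7] 80.8 mean [687.8  45.1] z [0.042 0.045 0.047]
dog slot top 114 [646.1  38.1] [42.6 27.8] 27.9 mean [649.7  38.2] z [0.066 0.069 0.075]
dogB 618 [ 681.  -171.8] [39.3 39. ] 21.2 mean [ 682.2 -175.1] z [0.034 0.073 0.089]
dogC 495 [823.6  20.4] [38.1 40. ] 52.5 mean [825.7  17. ] z [0.036 0.076 0.088]
block top 189 [ 507.1 -330.5] [49.8 42.8] 59.9 mean [ 507.9 -333.9] z [0.036 0.039 0.043]
burr top 116 [ 508.9 -332.6] [29.3 22.4] 25.3 mean [ 509.  -333.1] z [0.056 0.061 0.067]
block all 806 [ 501.2 -327.5] [51.3 61.3] 61.6 mean [ 504.8 -332.1] z [0.013 0.037 0.064]
tray 1532 [493.5 345.3] [117.6 158.1] 7.6 mean [490.  351.5] z [-0.001  0.003  0.027]
bridge top 515 [5.788e+02 3.000e-01] [43.5 90.7] 21.3 mean [583.   -8.7] z [0.133 0.143 0.152]
handle 475 [553.1 -12.9] [111.4  30.1] 12.7 mean [568.6 -14.6] z [0.172 0.219 0.299]
```

View pics/crop.png

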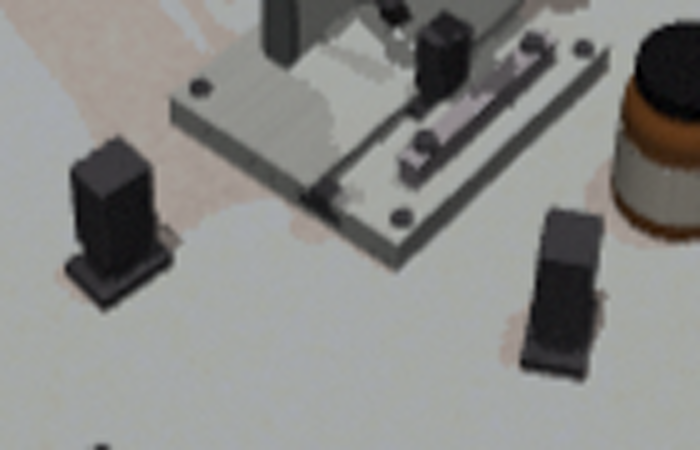

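The dog meant is the small one in the slot: crop (443,55), top at 71 mm. The two bench ones, crop (113,215) and (563,290), are 88 mm tall. I'll turn the fingers along the slot and look from above.

>>> play_rows:
  gripper: [85, 85, 85, 85, 85]
  translation:
    - [40, 0, 0]
    - [40, 0, 0]
    - [40, 0, 0]
    - [40, 0, 0]
    - [40, 0, 0]
  turn: [36, 36, 36, 36, 36]

```text
t: 0.52
eef_pos: [0.6497, 0.0401, 0.3033]
tcp_rot: [-0.0, 0.892, 0.453, -0.001]
contact_force: [-0.0, -0.0, 0.5]
width: 0.0852
gripper_force: 0.0
```

>>> play_rows:
  gripper: [85, 85, 85, 85, 85]
  translation:
    - [0, 0, 0]
    - [0, 0, 0]
    - [0, 0, 0]
    - [0, 0, 0]
    - [0, 0, 0]
  turn: [30, 30, 30, 30, 30]

```text
t: 0.93
eef_pos: [0.6498, 0.0401, 0.3033]
tcp_rot: [0.0, 0.978, 0.208, -0.001]
contact_force: [0.4, -0.6, -0.2]
width: 0.0852
gripper_force: 0.0
```

```bash
python3 - <<'E'
from h import *
p,d,i=cap('wrist');np.savez('w1.npz',p=p,d=d,E=i['extrinsics'],cx=i['cx'],cy=i['cy'],f=i['fov_y'])
s=env.sense();print(s['eef_pos'],s['tcp_rot'],s['joint_pos']);print(i)
cv2.imwrite('pics/w1.png',p[...,::-1])
E
```

```text
[0.64978052 0.04012424 0.30336727] [ 1.21792961e-04  9.77839298e-01  2.09356286e-01 -4.88573752e-04] [-0.27398761  0.47069801  0.22171703  1.61265961 -0.11339625  1.07183086
 -1.17014592]
{'fov_y': 63.18097502525858, 'cx': 280.6902252137729, 'cy': 205.83343127060402, 'extrinsics': array([[ 4.06268398e-01, -8.62156275e-01, -3.02708682e-01,
         7.27518232e-01],
       [-9.13753692e-01, -3.83480625e-01, -1.34152152e-01,
         7.45786480e-02],
       [-4.22794480e-04,  3.31102956e-01, -9.43594539e-01,
         3.72391658e-01],
       [ 0.00000000e+00,  0.00000000e+00,  0.00000000e+00,
         1.00000000e+00]])}
```

View pics/w1.png

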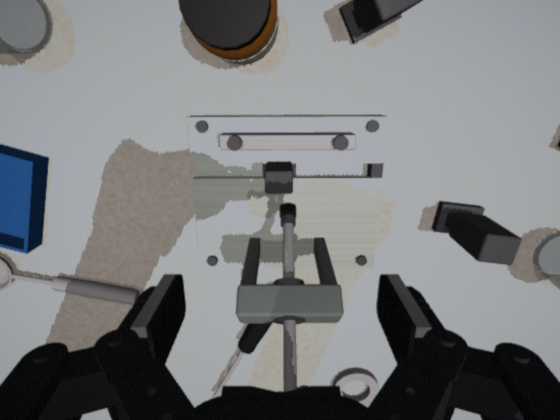

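The wrist view shows: dog at (278,177), slot mouth from (192,178) open at left to the closed end at (374,170), fence (218–355, 133–150), screw pad at (288,212), and plate far edge at row 116.

```bash
python3 - <<'E'
from h import *
q=np.load('w1.npz');i=dict(extrinsics=q['E'],cx=float(q['cx']),cy=float(q['cy']),fov_y=float(q['f']))
g=cv2.cvtColor(q['p'],cv2.COLOR_RGB2GRAY).astype(int)
for u0,u1 in [(195,215),(245,262),(300,330),(340,353)]:
    print(u0,list(zip(range(110,186),g[110:186,u0:u1].mean(1).round().astype(int))) if u0 in(245,300) else '')
print('row140',list(zip(range(210,226),g[137:146,210:226].mean(0).astype(int))),list(zip(range(345,365),g[137:146,345:365].mean(0).astype(int))))
m=((g<45)*255).astype(np.uint8);m[:155]=0;m[200:]=0;m[:,:255]=0;m[:,300:]=0
n,l,st,ce=cv2.connectedComponentsWithStats(m);k=1+np.argmax(st[1:,4]);print('dog',st[k],ce[k])
c=cloud(i,q['d']);w=c[160:172,268:290];print('dogtop z',np.median(w[...,2]), w.reshape(-1,3).mean(0))
print('plate z',np.median(c[215:230,340:360,2]),'fence z',np.median(c[137:146,250:330,2]))
for n,u,v,z in [('cornL',189,116,.024),('cornR',385.5,116,.024),('slotL',192,178,.024),('slotR',383,177,.024),('fenceL',218,150,.046),('fenceR',356,149,.046)]:
    print(n,plane(i,u,v,z)[:2]*1000)
E
```

```text
195 
245 [(110, np.int64(170)), (111, np.int64(170)), (112, np.int64(170)), (113, np.int64(168)), (114, np.int64(152)), (115, np.int64(112)), (116, np.int64(116)), (117, np.int64(156)), (118, np.int64(169)), (119, np.int64(170)), (120, np.int64(170)), (121, np.int64(170)), (122, np.int64(171)), (123, np.int64(171)), (124, np.int64(171)), (125, np.int64(171)), (126, np.int64(171)), (127, np.int64(171)), (128, np.int64(171)), (129, np.int64(171)), (130, np.int64(171)), (131, np.int64(167)), (132, np.int64(124)), (133, np.int64(68)), (134, np.int64(70)), (135, np.int64(131)), (136, np.int64(160)), (137, np.int64(168)), (138, np.int64(169)), (139, np.int64(167)), (140, np.int64(166)), (141, np.int64(166)), (142, np.int64(167)), (143, np.int64(167)), (144, np.int64(167)), (145, np.int64(166)), (146, np.int64(165)), (147, np.int64(166)), (148, np.int64(164)), (149, np.int64(147)), (150, np.int64(159)), (151, np.int64(170)), (152, np.int64(171)), (153, np.int64(171)), (154, np.int64(171)), (155, np.int64(171)), (156, np.int64(171)), (157, np.int64(171)), (158, np.int64(171)), (159, np.int64
[... 2737 characters left out ...]
64(169)), (351, np.int64(169)), (352, np.int64(169)), (353, np.int64(169)), (354, np.int64(168)), (355, np.int64(156)), (356, np.int64(166)), (357, np.int64(170)), (358, np.int64(170)), (359, np.int64(170)), (360, np.int64(170)), (361, np.int64(170)), (362, np.int64(170)), (363, np.int64(170)), (364, np.int64(170))]
dog [265 162  28   9 216] [278.33333333 166.5       ]
dogtop z 0.050067035830268586 [0.66093618 0.04745788 0.05021694]
plate z 0.023241996540346505 fence z 0.045146362014232805
cornL [664.98331029 146.2740481 ]
cornR [744.0104695  -31.45266449]
slotL [606.19574239 122.83784247]
slotR [688.72761317 -60.07023783]
fenceL [650.20194185 106.08437977]
fenceR [704.76820777 -14.25743123]
```

>>> play_rows:
  gripper: [85, 85, 85, 85, 85]
  translation:
    - [1.5, -1, 40]
    - [1.5, -1, 80]
    - [1.5, -1, 120]
    - [1.5, -1, 160]
    - [1.5, -1, 189]
  turn: [0, 0, 0, 0, 0]

```text
t: 1.4
eef_pos: [0.6493, 0.0415, 0.1112]
tcp_rot: [-0.0, 0.977, 0.211, -0.002]
contact_force: [-0.6, 0.2, -1.4]
width: 0.085
gripper_force: 0.0
```

>>> play_rows:
  gripper: [20, 20, 20, 20, 20]
  translation:
    - [0, 0, 0]
    - [0, 0, 0]
    - [0, 0, 0]
    - [0, 0, 0]
    - [0, 0, 0]
  turn: [0, 0, 0, 0, 0]
  force: 50

```text
t: 1.82
eef_pos: [0.6524, 0.0418, 0.1177]
tcp_rot: [0.0, 0.978, 0.21, 0.002]
contact_force: [-0.6, 0.0, 4.5]
width: 0.0253
gripper_force: 40.1
```

>>> play_rows:
  gripper: [20, 20, 20, 20, 20]
  translation:
    - [0, -8, 0]
    - [0, -20, 0]
    - [0, -35, 0]
    - [0, -50, 0]
    - [0, -65, 0]
  turn: [0, 0, 0, 0, 0]

```text
t: 2.23
eef_pos: [0.6263, 0.0997, 0.1176]
tcp_rot: [0.001, 0.978, 0.209, 0.003]
contact_force: [2.0, -4.1, 6.3]
width: 0.0253
gripper_force: 51.0
```

>>> play_rows:
  gripper: [20, 20, 20, 20, 20]
  translation:
    - [0, -15, 0]
    - [0, -30, 0]
    - [0, -47, 0]
    - [0, -64, 0]
    - [0, -70, 0]
  turn: [0, 0, 0, 0, 0]

```text
t: 2.65
eef_pos: [0.594, 0.1685, 0.1155]
tcp_rot: [-0.001, 0.977, 0.211, -0.0]
contact_force: [-0.1, 2.1, -2.6]
width: 0.0248
gripper_force: 49.9
```

```bash
python3 - <<'E'
from h import *
s=env.sense();print(s)
p,d,i=cap('wrist');cv2.imwrite('pics/w2.png',p[...,::-1])
E
```

```text
{'t': 2.65, 'joint_pos': array([-0.46025216,  0.65397539,  0.17524021,  1.80925603, -0.17066553,
        0.6929165 , -1.33354775]), 'joint_vel': array([-0.10098289,  0.00036944,  0.01337674,  0.02792918,  0.00679984,
       -0.01336839, -0.08560807]), 'joint_torque': array([ 3.18175681e+00, -5.73834729e+01,  5.61976567e+00, -1.89918530e+01,
        2.46356875e-01, -9.71319457e-02, -5.56032686e-02]), 'eef_pos': array([0.59398219, 0.16853592, 0.11547008]), 'tcp_rot': array([-1.21738569e-03,  9.77393155e-01,  2.11426415e-01, -9.95235275e-05]), 'contact_force': array([-0.08921618,  2.05332664, -2.62713627]), 'ft_torque': array([0.13919716, 0.01836733, 0.01200816]), 'gripper_force': 49.94997024536133, 'width': 0.02482767470661152}
```

View pics/w2.png

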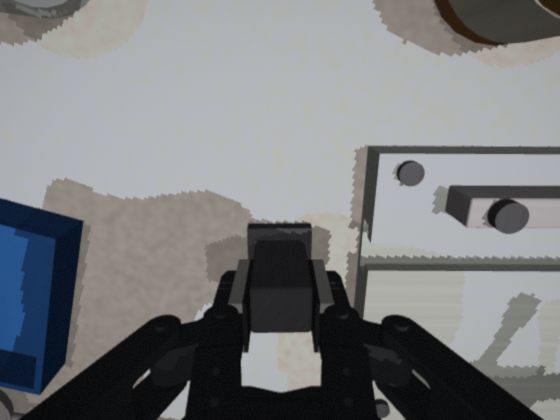

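>>> play_rows:
  gripper: [20, 20, 20, 20, 20]
  translation:
    - [0, 0, -35]
    - [0, 0, -60]
    - [-5, -35, -60]
    - [-10, -70, -60]
    - [-14, -105, -60]
  turn: [0, 0, 0, 0, 0]

```text
t: 3.12
eef_pos: [0.5396, 0.2544, 0.1756]
tcp_rot: [0.0, 0.978, 0.208, 0.0]
contact_force: [-0.3, 1.9, -2.9]
width: 0.025
gripper_force: 50.1
```

>>> play_rows:
  gripper: [20, 20, 20, 20, 20]
  translation:
    - [-3, -35, 0]
    - [-6, -70, 0]
    - [-8, -87, 0]
    - [-8, -87, 25]
    - [-8, -87, 45]
  turn: [0, 0, 0, 0, 0]

```text
t: 3.53
eef_pos: [0.4963, 0.3327, 0.1301]
tcp_rot: [-0.001, 0.977, 0.211, 0.001]
contact_force: [-0.2, -0.5, -2.6]
width: 0.0248
gripper_force: 50.1
```

```bash
python3 - <<'E'
from h import *
p,d,i=cap('scene');s=env.sense();print(s['eef_pos'],s['contact_force'],s['width'])
c=cloud(i,d);C=p.astype(int)
b=(C[...,2]-C[...,0]>45)&(d>0)&(abs(c[...,1]-.35)<.13)&(c[...,0]<.7)
print('tray',cv2.minAreaRect((c[b][:,:2]*1000).astype(np.float32)))
q=np.load('scene0.npz');k=(abs(c[...,0]-.4)<.12)&(c[...,1]>.4)&(c[...,1]<.62)&(c[...,2]>.03)&(c[...,2]<.1)
print('mug',c[k].mean(0),c[k].min(0),c[k].max(0))
E
```

```text
[0.49464868 0.33000064 0.12559391] [-0.86825652 -1.04717057 -4.97831625] 0.024863022996515546
tray ((496.9098815917969, 346.924072265625), (112.30184936523438, 153.94244384765625), 5.6351752281188965)
mug [0.48271255 0.49082486 0.06506095] [0.45002285 0.45186357 0.03029113] [0.51985394 0.53419764 0.09046695]
```

>>> play_rows:
  gripper: [20, 20, 20, 20, 20]
  translation:
    - [0, -2, 4]
    - [0, -2, 8]
    - [0, -2, 11]
    - [0, -2, 11]
    - [0, -2, 11]
  turn: [0, 0, 0, 0, 0]

```text
t: 4.0
eef_pos: [0.4967, 0.3325, 0.1195]
tcp_rot: [-0.0, 0.978, 0.209, 0.0]
contact_force: [0.3, -0.4, -1.8]
width: 0.0253
gripper_force: 50.1
```

>>> play_rows:
  gripper: [20, 20, 20, 20, 20]
  translation:
    - [0, 0, 1]
    - [0, 0, 2]
    - [0, 0, 3]
    - [0, 0, 4]
    - [0, 0, 4]
  turn: [0, 0, 0, 0, 0]

```text
t: 4.42
eef_pos: [0.4963, 0.3327, 0.1157]
tcp_rot: [-0.0, 0.978, 0.209, 0.0]
contact_force: [-1.3, 0.1, 4.2]
width: 0.0253
gripper_force: 50.8
```

>>> play_rows:
  gripper: [32, 45, 45, 45, 45]
  translation:
    - [0, 0, 0]
    - [0, 0, 0]
    - [0, 0, 0]
    - [0, 0, -20]
    - [0, 0, -40]
  turn: [0, 0, 0, 0, 0]

```text
t: 4.83
eef_pos: [0.4954, 0.332, 0.154]
tcp_rot: [0.001, 0.978, 0.209, -0.001]
contact_force: [1.0, -0.3, 0.8]
width: 0.0447
gripper_force: 0.0
```

>>> play_rows:
  gripper: [45, 45, 45, 60, 85]
  translation:
    - [0, 0, -40]
    - [0, 0, -80]
    - [0, 0, -120]
    - [0, 20, -140]
    - [0, 40, -140]
  turn: [0, 0, 0, 0, 0]

```text
t: 5.25
eef_pos: [0.5142, 0.2982, 0.3009]
tcp_rot: [-0.002, 0.977, 0.211, 0.005]
contact_force: [1.2, -0.5, -0.2]
width: 0.0678
gripper_force: 0.0
```

```bash
python3 - <<'E'
from h import *
p,d,i=cap('wrist');s=env.sense();print(s['eef_pos'],s['contact_force'],s['width'],s['joint_pos'])
c=cloud(i,d);g=p.max(2)
k=(g<70)&(d>0)&(abs(c[...,0]-.497)<.05)&(abs(c[...,1]-.345)<.07)&(c[...,2]>.03)&(c[...,2]<.09)
print(k.sum(),c[k].min(0),c[k].mean(0),c[k].max(0))
E
```

```text
[0.51591367 0.29188122 0.29842217] [ 1.40196164 -4.67673434 -1.12737594] 0.07491285786369671 [-0.75275486  0.37399493  0.22974011  1.77047577 -0.09594351  1.00189002
 -1.63992282]
905 [0.48097661 0.31779039 0.03002218] [0.49787164 0.33335472 0.06204966] [0.50921513 0.34863215 0.07004898]
```

>>> play_rows:
  gripper: [85, 85, 85, 85, 85]
  translation:
    - [-10, 22, -40]
    - [-26, 56, -50]
    - [-42, 90, -50]
    - [-58, 124, -50]
    - [-74, 158, -50]
  turn: [0, 0, 0, 0, 0]

```text
t: 5.72
eef_pos: [0.5093, 0.12, 0.3449]
tcp_rot: [-0.0, 0.978, 0.21, 0.0]
contact_force: [-0.4, -0.1, -0.7]
width: 0.0855
gripper_force: 0.0
```

>>> play_rows:
  gripper: [85, 85, 85, 85, 85]
  translation:
    - [-17, 36, 0]
    - [-34, 72, 0]
    - [-51, 108, 0]
    - [-68, 144, 0]
    - [-85, 180, 0]
  turn: [0, 0, 0, 0, 0]

```text
t: 6.13
eef_pos: [0.5053, -0.0791, 0.3447]
tcp_rot: [-0.0, 0.978, 0.209, -0.0]
contact_force: [0.8, -0.5, -0.5]
width: 0.085
gripper_force: 0.0
```

>>> play_rows:
  gripper: [85, 85, 85, 85, 85]
  translation:
    - [-17, 36, 0]
    - [-34, 72, 0]
    - [-51, 108, 0]
    - [-68, 144, 0]
    - [-85, 180, 0]
  turn: [0, 0, 0, 0, 0]

```text
t: 6.55
eef_pos: [0.5017, -0.278, 0.3445]
tcp_rot: [-0.0, 0.978, 0.21, -0.0]
contact_force: [1.3, 0.2, 0.3]
width: 0.0852
gripper_force: 0.0
```

>>> play_rows:
  gripper: [85, 85, 85, 85, 85]
  translation:
    - [-15, 30, 0]
    - [-20, 42, 20]
    - [-20, 42, 50]
    - [-20, 42, 70]
    - [-20, 42, 70]
  turn: [0, 0, 0, 0, 0]

```text
t: 6.97
eef_pos: [0.499, -0.3216, 0.27]
tcp_rot: [-0.003, 0.978, 0.209, -0.004]
contact_force: [-0.1, 1.0, -0.6]
width: 0.0846
gripper_force: 0.0
```

```bash
python3 - <<'E'
from h import *
p,d,i=cap('wrist');np.savez('w3.npz',p=p,d=d,E=i['extrinsics'],cx=i['cx'],cy=i['cy'],f=i['fov_y'])
s=env.sense();print(s['eef_pos'],s['tcp_rot'],s['joint_pos'])
cv2.imwrite('pics/w3.png',p[...,::-1])
E
```

```text
[ 0.50004962 -0.32214527  0.27250385] [-0.00153293  0.97784781  0.20929974 -0.00222133] [ 0.10661633  0.4401258   0.53490196  1.79750565 -0.26308802  0.98085019
 -0.4004897 ]
```

View pics/w3.png

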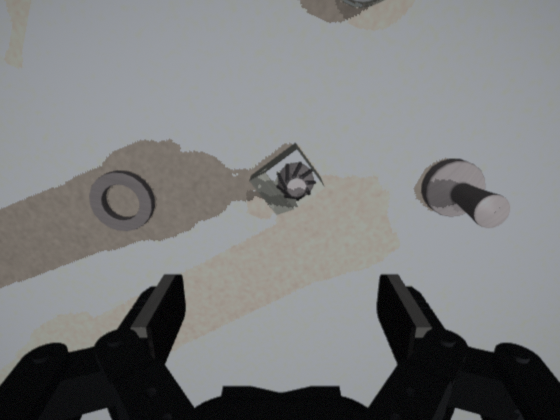

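```bash
python3 - <<'E'
from h import *
q=np.load('w3.npz');i=dict(extrinsics=q['E'],cx=float(q['cx']),cy=float(q['cy']),fov_y=float(q['f']))
c=cloud(i,q['d'])
print('floor',np.median(c[230:250,150:200,2]))
zz=(c[140:218,245:328,2]*1000).round().astype(int)
for r in range(0,78,4): print(140+r,zz[r,::4])
k=np.zeros((420,560),bool);k[138:220,243:330]=1;k&=c[...,2]>.010
a=(c[k][:,:2]*1000).astype(np.float32);print('all',cv2.minAreaRect(a))
b=k&(abs(c[...,2]-.0395)<.0025);print('top',cv2.minAreaRect((c[b][:,:2]*1000).astype(np.float32)),c[b].mean(0))
b=k&(c[...,2]>.052);print('burr',c[b].mean(0),b.sum())
# gradient on slope
Z=cv2.GaussianBlur(c,(5,5),0)
du=np.gradient(Z,axis=1);dv=np.gradient(Z,axis=0);N=np.cross(du,dv);N/=np.linalg.norm(N,axis=2,keepdims=True)+1e-9;N*=np.sign(N[...,2:])
b=k&(N[...,2]>.68)&(N[...,2]<.85)&(c[...,2]>.022)&(c[...,2]<.040)
az=np.degrees(np.arctan2(N[b][:,1],N[b][:,0]));print(np.histogram(az,bins=range(-180,181,20)),c[b].mean(0))
E
```

```text
floor -0.0006550818437052464
140 [ -1   0  -1  -1  -1   0   0  -1  -1  -2  -2  -1  -1  -1 339  -1  -1  -1
   0   0  -2]
144 [-2 -1 -1  0  0 -1  0  0 -1 -2  0  0  5 -1  0  1 -1 -2  0 -1 -1]
148 [-2  1 -1  0 -1 -2 -1  0 -1  0 -1 11 26 27 -1  0  0  0 -1 -1 -1]
152 [ 0  0 -2 -2  0  0  1 -1 -1  0 15 31 40 39 18 -1 -1  0 -1 -2 -1]
156 [-1 -2  0  0 -1  0 -1 -1  6 22 34 39 40 40 39  5 -2 -1 -1 -1 -1]
160 [-2  1  0  0 -1 -1 -1 11 25 39 39 40 40 39 40 36  1  0  0  0 -1]
164 [-1  0  0 -2  0  1 17 31 39 38 39 43 43 45 45 40 24 -1  0 -1  0]
168 [-1  0  1 -1  7 22 35 40 39 39 45 49 52 53 50 46 38 12 -1 -1 -2]
172 [-2 -1 -1 12 27 39 37 41 42 46 50 54 54 57 55 53 50 39  0 -1  1]
176 [-3 -1 17 30 33 36 39 41 39 48 56 59 64 61 63 58 50 43 33 -2 -1]
180 [-1 21 24 29 31 34 37 39 40 54 57 62 62 63 63 62 56 47 39 22  0]
184 [ 0 -1 23 24 29 32 36 38 44 52 59 63 64 64 64 63 56 45 40 40 -1]
188 [-1 -2  0 23 25 30 32 35 38 53 64 64 62 63 63 63 53 39 39 39 -1]
192 [  1  -1   0  -1  23  28  31  33  36  39  60  62  62  64  63  59 339  40
  40   0  -1]
196 [ 1 -1 -2 -1 -1 24 29 30 34 36 48 55 62 62 63 39 39 -1  0
[... 246 characters left out ...]
1 -1  0 -1  0  0  0 23 28  1  0  0  0 -1 -1 -1  0 -1 -1  0]
216 [ 0 -1 -2  0  0 -1 -1  0 -2  0 -1  0  0 -1 -1  0 -2 -1 -1  0 -1]
all ((516.4341430664062, -305.4443054199219), (109.22103118896484, 64.38488006591797), 47.24583053588867)
top ((505.7292785644531, -329.4471130371094), (44.4732666015625, 38.595428466796875), 60.899112701416016) [ 0.50769588 -0.32771854  0.03906114]
burr [ 0.51265394 -0.32712073  0.07378823] 754
(array([  1,   4,   6,   5,   2,   2,   2,   3,   0,   3,   4,   7,   3,
         4,  10,  22, 328,  35]), array([-180, -160, -140, -120, -100,  -80,  -60,  -40,  -20,    0,   20,
         40,   60,   80,  100,  120,  140,  160,  180])) [ 0.4879978  -0.31392755  0.03120186]
```

```bash
python3 - <<'E'
from h import *
q=np.load('w3.npz');i=dict(extrinsics=q['E'],cx=float(q['cx']),cy=float(q['cy']),fov_y=float(q['f']))
c=cloud(i,q['d']);k=np.zeros((420,560),bool);k[138:220,243:330]=1
a=np.radians(-29.1);X=np.array([np.cos(a),np.sin(a)]);Y=np.array([-X[1],X[0]])
for lo,hi in [(.021,.037),(.037,.042),(.06,.068),(.015,.07)]:
    b=k&(c[...,2]>lo)&(c[...,2]<hi);P=c[b][:,:2]*1000
    print(lo,len(P),'x',np.percentile(P@X,[1,50,99]).round(1),'y',np.percentile(P@Y,[1,50,99]).round(1))
for o in [(500,-326)]: print(np.array(o)@X,np.array(o)@Y)
b=k&(c[...,2]>.021)&(c[...,2]<.042);print(cv2.minAreaRect((c[b][:,:2]*1000).astype(np.float32)))
E
```

```text
0.021 901 x [565.6 577.5 621.4] y [-63.5 -37.3 -19.8]
0.037 831 x [584.1 602.8 621.3] y [-63.8 -31.8 -19.9]
0.06 445 x [594.2 604.4 614.1] y [-51.5 -41.3 -31.7]
0.015 2894 x [566.1 599.2 621.3] y [-63.5 -36.7 -19.8]
595.4314455357905 -41.6820544978164
((498.0670471191406, -325.1540222167969), (44.52456283569336, 56.16511917114258), 60.88572311401367)
```

The slope faces lower-left in the image, at about 150° in world, so the mount's yaw is -29°. Its centre is at (498,-325).

>>> play_rows:
  gripper: [85, 85, 85, 85, 85]
  translation:
    - [-2.8, 1.9, 20]
    - [-2.8, 1.9, 40]
    - [-2.8, 1.9, 60]
    - [-2.8, 1.9, 80]
    - [-2.8, 1.9, 80]
  turn: [7.1, 14.2, 21.3, 28.4, 35.5]

```text
t: 7.43
eef_pos: [0.4989, -0.3245, 0.193]
tcp_rot: [-0.001, 0.995, -0.101, -0.002]
contact_force: [-0.4, 1.7, -0.0]
width: 0.0852
gripper_force: 0.0
```

>>> play_rows:
  gripper: [85, 85, 85, 85, 85]
  translation:
    - [0, 0, 0]
    - [0, 0, 5]
    - [0, 0, 10]
    - [0, 0, 10]
    - [0, 0, 10]
  turn: [7.1, 14.2, 17.6, 17.6, 17.6]

```text
t: 7.85
eef_pos: [0.5002, -0.3256, 0.1859]
tcp_rot: [0.0, 0.969, -0.248, 0.001]
contact_force: [-0.0, -0.3, 0.6]
width: 0.085
gripper_force: 0.0
```

```bash
python3 - <<'E'
from h import *
from scipy.spatial.transform import Rotation as R
s=env.sense();w,x,y,z=s['tcp_rot'];M=R.from_quat([x,y,z,w]).as_matrix();print(s['eef_pos'],np.degrees(np.arctan2(M[1,0],M[0,0])), M.T@(np.array([.4983,-.325,.082])-s['eef_pos'])*1000,s['joint_pos'][6])
E
```

```text
[ 0.50024066 -0.32558131  0.18594803] -28.74002865644552 [ -2.12945554   0.44170864 103.94501723] -1.1152653300233233
```

>>> play_rows:
  gripper: [85, 85, 85, 85, 85]
  translation:
    - [-1.5, 0.5, 40]
    - [-1.5, 0.5, 75]
    - [-1.5, 0.5, 95]
    - [-1.5, 0.5, 103]
    - [-1.5, 0.5, 103]
  turn: [0, 0, 0, 0, 0]

```text
t: 8.27
eef_pos: [0.4975, -0.3252, 0.081]
tcp_rot: [-0.0, 0.968, -0.249, -0.001]
contact_force: [-0.3, -0.2, 0.5]
width: 0.0847
gripper_force: 0.0
```

>>> play_rows:
  gripper: [38, 38, 38, 38, 38]
  translation:
    - [0, 0, 0]
    - [0, 0, 0]
    - [0, 0, 0]
    - [0, 0, 0]
    - [0, 0, 0]
  turn: [0, 0, 0, 0, 0]
  force: 60

```text
t: 8.68
eef_pos: [0.4988, -0.3259, 0.0838]
tcp_rot: [0.0, 0.968, -0.249, 0.002]
contact_force: [-0.8, 0.5, 7.3]
width: 0.0433
gripper_force: 63.0
```

>>> play_rows:
  gripper: [38, 38, 38, 38, 38]
  translation:
    - [0, 0, -30]
    - [0, 0, -65]
    - [0, 0, -100]
    - [2, -30, -125]
    - [4, -60, -137]
  turn: [0, 0, 0, 0, 0]

```text
t: 9.1
eef_pos: [0.53, -0.2773, 0.2229]
tcp_rot: [0.001, 0.968, -0.252, 0.003]
contact_force: [2.0, -0.3, -5.1]
width: 0.0434
gripper_force: 64.2
```

>>> play_rows:
  gripper: [38, 38, 38, 38, 38]
  translation:
    - [2, -33, 0]
    - [4, -66, 0]
    - [6, -99, 0]
    - [8, -132, 0]
    - [10, -165, 0]
  turn: [-6, -12, -18, -24, -30]

```text
t: 9.52
eef_pos: [0.6188, -0.1334, 0.2187]
tcp_rot: [-0.0, 1.0, 0.012, -0.0]
contact_force: [0.1, -0.0, -5.6]
width: 0.0428
gripper_force: 64.3
```

```bash
cat > go.py <<'E'
import sys
from h import *
from scipy.spatial.transform import Rotation as R
# target fixture x,y, z world of TCP
S=np.array([.654,.0345]);a=np.radians(24.2)
s=env.sense();w,x,y,z=s['tcp_rot'];M=R.from_quat([x,y,z,w]).as_matrix();e=s['eef_pos']
F=np.array([[np.cos(a),np.sin(a)],[-np.sin(a),np.cos(a)]])
print('t',round(s['t'],2),'fix xy',(F@(e[:2]-S)*1000).round(1),'z',(e[2]*1000).round(1),'yaw',np.degrees(np.arctan2(M[1,0],M[0,0])).round(2),'w',s['width'],'F',F@s['contact_force'][:2],s['contact_force'][2],'tq',s['ft_torque'],'j7',s['joint_pos'][6])
if len(sys.argv)>1:
    f=[float(v) for v in sys.argv[1:]];t=np.r_[S+F.T@np.array(f[:2])/1000,f[2]/1000];print('move tool',(M.T@(t-e)*1000).round(1))
E
python3 go.py -3 -75 220
```

```text
t 9.52 fix xy [-100.9 -138.7] z 218.7 yaw 1.41 w 0.04279649222545248 F [ 0.13397092 -0.06442268] -5.556701349629867 tq [-0.11078265 -0.04827008  0.05321482] j7 -1.0636535050425568
move tool [ 65.6 -96.6  -1.3]
```

>>> play_rows:
  gripper: [38, 38, 38, 38, 38]
  translation:
    - [20, -26, 0]
    - [40, -52, 0]
    - [58, -80, 0]
    - [65.6, -96.6, 0]
    - [65.6, -96.6, 0]
  turn: [-7, -14, -20, -22.8, -22.8]

```text
t: 9.93
eef_pos: [0.6838, -0.0302, 0.2179]
tcp_rot: [-0.002, 0.977, 0.212, 0.0]
contact_force: [0.5, 1.3, -5.7]
width: 0.0432
gripper_force: 64.1
```

>>> play_rows:
  gripper: [38, 38, 38, 38, 38]
  translation:
    - [0, 0, 35]
    - [0, 0, 70]
    - [0, 0, 95]
    - [0, 0, 107]
    - [0, 0, 107]
  turn: [0, 0, 0, 0, 0]

```text
t: 10.35
eef_pos: [0.6806, -0.038, 0.1097]
tcp_rot: [-0.0, 0.978, 0.206, -0.003]
contact_force: [0.7, 0.1, -5.3]
width: 0.0431
gripper_force: 65.3
```

```bash
python3 go.py -3 0 111; python3 -c "
from h import *
p,d,i=cap('wrist');np.savez('w4.npz',p=p,d=d,E=i['extrinsics'],cx=i['cx'],cy=i['cy'],f=i['fov_y']);cv2.imwrite('pics/w4.png',p[...,::-1])"
```

```text
t 10.35 fix xy [ -5.4 -77.1] z 109.7 yaw 23.82 w 0.04305572925782015 F [ 0.62269343 -0.22108398] -5.346104431572763 tq [-0.04875926 -0.00470489 -0.00214397] j7 -0.8411793384960657
move tool [  1.9 -77.1  -1.2]
```

View pics/w4.png

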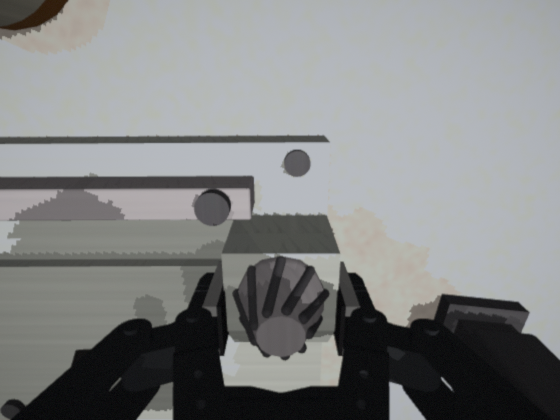

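>>> play_rows:
  gripper: [38, 38, 38, 38, 38]
  translation:
    - [0, -10, -1]
    - [0, -25, -1]
    - [0, -40, -1]
    - [0, -55, -1]
    - [0, -65, -1]
  turn: [0, 0, 0, 0, 0]

```text
t: 10.82
eef_pos: [0.6551, 0.0262, 0.1132]
tcp_rot: [-0.001, 0.978, 0.209, 0.0]
contact_force: [-0.5, 1.2, -4.8]
width: 0.0432
gripper_force: 65.3
```

```bash
python3 go.py -4 0 111
```

```text
t 10.82 fix xy [-2.4 -8. ] z 113.2 yaw 24.09 w 0.04320569685588178 F [0.04399719 1.25401461] -4.781728753242504 tq [0.06283057 0.02323103 0.04006904] j7 -0.9222407860455556
move tool [-1.7 -8.   2.2]
```

>>> play_rows:
  gripper: [38, 38, 38, 38, 38]
  translation:
    - [-1, -5, 0]
    - [-1, -8, 0]
    - [-1, -8, 2]
    - [-1, -8, 4]
    - [-1, -8, 5]
  turn: [0, 0, 0, 0, 0]

```text
t: 11.23
eef_pos: [0.6522, 0.0277, 0.1076]
tcp_rot: [0.0, 0.978, 0.206, -0.0]
contact_force: [-0.3, 0.3, -4.4]
width: 0.0431
gripper_force: 65.3
```

```bash
python3 go.py 0 0 107
```

```text
t 11.23 fix xy [-4.4 -5.5] z 107.6 yaw 23.81 w 0.04309843608290245 F [-0.19948195  0.38036316] -4.41410190350383 tq [-0.05494664 -0.04557756  0.01389471] j7 -0.9273934205453679
move tool [ 4.4 -5.5  0.6]
```

>>> play_rows:
  gripper: [38, 38, 38, 38, 38]
  translation:
    - [0, -1, 0.5]
    - [0, -2, 1]
    - [0, -2, 1.5]
    - [0, -2, 2]
    - [0, -2, 2]
  turn: [0, 0, 0, 0, 0]

```text
t: 11.65
eef_pos: [0.6521, 0.0288, 0.1073]
tcp_rot: [0.001, 0.978, 0.206, 0.001]
contact_force: [-0.9, -3.4, 5.4]
width: 0.0432
gripper_force: 66.8
```

```bash
python3 go.py 0 0 107
```

```text
t 11.65 fix xy [-4.1 -4.4] z 107.3 yaw 23.81 w 0.043159056547359645 F [-2.18602404 -2.78099063] 5.444644766833843 tq [-1.03295177  0.58221203  0.10113038] j7 -0.9289833699189446
move tool [ 4.1 -4.4  0.3]
```

>>> play_rows:
  gripper: [38, 38, 38, 38, 38]
  translation:
    - [0, -2, -1]
    - [0, -4, -1]
    - [1, -4, -1]
    - [2, -4, -1]
    - [3, -4, -1]
  turn: [-0.4, -0.4, -0.4, -0.4, -0.4]

```text
t: 12.07
eef_pos: [0.651, 0.0348, 0.1073]
tcp_rot: [-0.0, 0.978, 0.21, -0.002]
contact_force: [-7.2, -4.3, 9.7]
width: 0.0432
gripper_force: 67.1
```

```bash
python3 go.py 0 0 107
```

```text
t 12.07 fix xy [-2.6  1.5] z 107.3 yaw 24.25 w 0.04318449153479689 F [-8.36463386 -0.92839572] 9.665506972362538 tq [-1.13674961  1.66087109 -0.09826409] j7 -0.9318720622677891
move tool [2.6 1.5 0.3]
```

>>> play_rows:
  gripper: [38, 38, 38, 38, 38]
  translation:
    - [1, 0, -0.6]
    - [2, 0, -0.6]
    - [3, 0, -0.6]
    - [3, 0, -0.6]
    - [3, 0, -0.6]
  turn: [0, 0, 0, 0, 0]

```text
t: 12.48
eef_pos: [0.653, 0.0363, 0.1073]
tcp_rot: [-0.001, 0.978, 0.21, -0.003]
contact_force: [-9.0, -3.6, 7.9]
width: 0.0428
gripper_force: 67.0
```

```bash
python3 go.py 0 0 107
```

```text
t 12.48 fix xy [-0.2  2. ] z 107.3 yaw 24.26 w 0.042750023247911335 F [-9.68049249  0.40929504] 7.928211728206275 tq [-0.99379563  1.70740637 -0.06263897] j7 -0.9345100304361111
move tool [0.2 2.  0.3]
```

>>> play_rows:
  gripper: [38, 38, 38, 38, 38]
  translation:
    - [1, 1, -0.6]
    - [2, 1, -0.6]
    - [3, 1, -0.6]
    - [3, 1, -0.6]
    - [3, 1, -0.6]
  turn: [0, 0, 0, 0, 0]

```text
t: 12.9
eef_pos: [0.6535, 0.0363, 0.1074]
tcp_rot: [-0.001, 0.978, 0.21, -0.006]
contact_force: [-16.8, -4.6, 13.0]
width: 0.0429
gripper_force: 67.6
```

```bash
python3 go.py 0 0 107
```

```text
t 12.9 fix xy [0.3 1.8] z 107.4 yaw 24.25 w 0.04290040759011432 F [-17.23453564   2.66983286] 13.023328647991658 tq [-1.09109982  3.21202559 -0.0460471 ] j7 -0.9359162986476812
move tool [-0.3  1.8  0.4]
```

>>> play_rows:
  gripper: [38, 38, 52, 70, 70]
  translation:
    - [-2, 0, 0]
    - [-3, 0, 0]
    - [-3, 0, 0]
    - [-3, 0, 0]
    - [-3, 0, 0]
  turn: [0, 0, 0, 0, 0]

```text
t: 13.32
eef_pos: [0.6563, 0.0371, 0.1083]
tcp_rot: [-0.0, 0.978, 0.211, 0.001]
contact_force: [1.0, -0.7, 0.5]
width: 0.0699
gripper_force: 0.0
```

>>> play_rows:
  gripper: [70, 70, 70, 70, 70]
  translation:
    - [3, 0, -30]
    - [3, 0, -65]
    - [3, 0, -100]
    - [3, 0, -135]
    - [3, 0, -170]
  turn: [0, 0, 0, 0, 0]

```text
t: 13.73
eef_pos: [0.6586, 0.0378, 0.28]
tcp_rot: [-0.0, 0.978, 0.211, 0.001]
contact_force: [0.7, -0.5, -0.3]
width: 0.0694
gripper_force: 0.0
```

```bash
python3 go.py 0 0 300; cat > look.py <<'E'
from h import *
import sys
p,d,i=cap('wrist');np.savez(sys.argv[1]+'.npz',p=p,d=d,E=i['extrinsics'],cx=i['cx'],cy=i['cy'],f=i['fov_y']);cv2.imwrite(f'pics/{sys.argv[1]}.png',p[...,::-1])
S=np.array([.654,.0345]);a=np.radians(24.2);F=np.array([[np.cos(a),np.sin(a)],[-np.sin(a),np.cos(a)]])
c=cloud(i,d);f=(c[...,:2]-S)@F.T*1000;z=c[...,2]*1000
b=(abs(z-64)<2)&(abs(f[...,0])<45)&(abs(f[...,1])<40);print('blocktop',cv2.minAreaRect(f[b].astype(np.float32)),b.sum())
b=(z>82)&(z<90)&(abs(f[...,0]-10)<25)&(abs(f[...,1])<30);print('burr',f[b].mean(0))
for lo,hi in [(150,165),(165,180),(180,195),(195,210),(210,240)]:
    b=(z>lo)&(z<hi)&(f[...,0]<-80)&(f[...,0]>-220)&(abs(f[...,1])<60);print(lo,b.sum(),f[b].mean(0).round(1) if b.sum() else '',np.percentile(f[b],[2,98],axis=0).round(1) if b.sum() else '')
E
python3 look.py w5
```

```text
t 13.73 fix xy [5.6 1.1] z 280.0 yaw 24.32 w 0.06943077549840049 F [ 0.42506073 -0.73060498] -0.2914503434451041 tq [-0.00912459  0.00530629 -0.01995945] j7 -1.018946113911706
move tool [ -5.5   1.1 -20. ]
blocktop ((8.009260177612305, 2.487661361694336), (44.04467010498047, 37.36909866333008), 89.96076965332031) 788
burr [10.39502566  2.40247171]
150 1135 [-88.3   0.7] [[-105.2  -37.6]
 [ -80.1   38.6]]
165 113 [-105.7    0.8] [[-108.9   -4. ]
 [-102.4    5.4]]
180 0  
195 0  
210 0
```

View pics/w5.png

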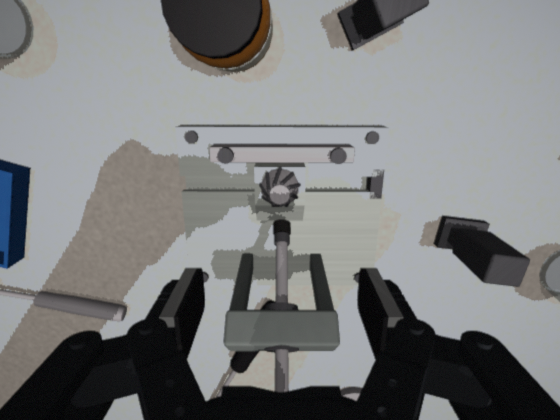

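```bash
cat > bar.py <<'E'
from h import *
import sys
S=np.array([.654,.0345]);a=np.radians(24.2);F=np.array([[np.cos(a),np.sin(a)],[-np.sin(a),np.cos(a)]])
Q=[]
for n in ['scene','side']:
    p,d,i=cap(n);c=cloud(i,d);f=(c[...,:2]-S)@F.T*1000;z=c[...,2]*1000
    q=np.dstack([f,z]);b=(d>0)&(q[...,0]>-210)&(q[...,0]<-90)&(abs(q[...,1])<70)&(z>160)&(z<260);Q.append(q[b]);print(n,b.sum())
Q=np.vstack(Q)
# axis coords
up=np.array([-np.sin(np.radians(40)),0,np.cos(np.radians(40))]);e1=np.array([np.cos(np.radians(40)),0,np.sin(np.radians(40))]);e2=np.array([0,1,0])
r=Q-np.array([-85,0,135.]);h=r@up;A=r@e1;B=r@e2
rad=np.hypot(A,B);print('along axis hist',np.histogram(h,bins=range(20,110,6)))
k=(rad>14)&(rad<52)&(h>20);print(k.sum())
if k.sum()>5:
    print('h',np.percentile(h[k],[5,50,95]),'A',A[k].min(),A[k].max(),'B',B[k].min(),B[k].max())
    th=np.degrees(np.arctan2(B[k],A[k]));print(np.histogram(th,bins=range(-180,181,15)))
    t2=np.angle(np.mean(np.exp(2j*np.radians(th))))/2;print('bar angle from e1 (fixture+x,up) toward +y',np.degrees(t2))
    for sg in (1,-1):
        m=k&((A*np.cos(t2)+B*np.sin(t2))*sg>28);print('end',sg,m.sum(),Q[m].mean(0) if m.sum() else '')
E
python3 bar.py; python3 - <<'E'
from h import *
q=np.load('w5.npz');i=dict(extrinsics=q['E'],cx=float(q['cx']),cy=float(q['cy']),fov_y=float(q['f']))
S=np.array([.654,.0345]);a=np.radians(24.2);F=np.array([[np.cos(a),np.sin(a)],[-np.sin(a),np.cos(a)]])
c=cloud(i,q['d']);f=(c[...,:2]-S)@F.T*1000;z=c[...,2]*1000
for nm,b in [('fence',(abs(z-45.5)<2.5)&(abs(abs(f[...,1])-40)<14)&(abs(f[...,0]-35)<18)),('top',(abs(z-64)<2)&(abs(f[...,0])<45)&(abs(f[...,1])<20))]: print(nm,np.percentile(f[b][:,0],[0.5,2,50,98,99.5]).round(1),b.sum())
E
```

```text
scene 118
side 191
along axis hist (array([  0,   8,  10,  11,  11,  12,  12,  43,  98, 102,   2,   0,   0,
         0]), array([ 20,  26,  32,  38,  44,  50,  56,  62,  68,  74,  80,  86,  92,
        98, 104]))
187
h [64.76511153 73.21812201 77.68639904] A -45.350408136057425 49.65423765547343 B -18.428006927794375 11.895830063291504
(array([26,  2,  0,  0,  0,  0,  0,  0,  0,  7, 63, 36,  1,  0,  0,  0,  0,
        0,  0,  0,  0,  0,  9, 43]), array([-180, -165, -150, -135, -120, -105,  -90,  -75,  -60,  -45,  -30,
        -15,    0,   15,   30,   45,   60,   75,   90,  105,  120,  135,
        150,  165,  180]))
bar angle from e1 (fixture+x,up) toward +y -12.014525169795716
end 1 69 [-101.53823602  -11.42158581  214.95010866]
end -1 46 [-160.00368743    3.72502728  167.63636034]
fence [27.2 27.3 34.5 40.5 40.7] 657
top [-9.7 -9.4 14.4 26.2 26.6] 593
```

```bash
cat > arc.py <<'E'
# usage: arc.py theta0 zextra phi0 phis... : tool moves (deg) for ball at angle theta0-phi; phi counted from joint 0
import sys
from h import *
from scipy.spatial.transform import Rotation as R
S=np.array([.654,.0345]);a=np.radians(24.2);F=np.array([[np.cos(a),np.sin(a)],[-np.sin(a),np.cos(a)]])
c4,s4=np.cos(np.radians(40)),np.sin(np.radians(40))
up=np.array([-s4,0,c4]);e1=np.array([c4,0,s4]);e2=np.array([0,1,0.])
def ball(th0,phi,r=40):
    t=np.radians(th0-phi);C=np.array([-85,.7,135])+up*(72-6.37*np.radians(phi));p=C+r*(np.cos(t)*e1+np.sin(t)*e2)
    return p,np.degrees(np.arctan2(np.sin(t),c4*np.cos(t))),np.sin(t)*e1-np.cos(t)*e2
if __name__=='__main__':
    s=env.sense();w,x,y,z=s['tcp_rot'];M=R.from_quat([x,y,z,w]).as_matrix();e=s['eef_pos'];yaw=np.degrees(np.arctan2(M[1,0],M[0,0]))-24.2
    fl=np.r_[F@(e[:2]-S),e[2]-.054]*1000
    f=np.r_[F@s['contact_force'][:2],s['contact_force'][2]]
    th0,ze=float(sys.argv[1]),float(sys.argv[2])
    r=fl-np.array([-85,.7,135]);print('t',round(s['t'],2),'grasp fix',fl.round(1),'yaw',yaw.round(1),'theta',np.degrees(np.arctan2(r@e2,r@e1)).round(1),'rad',np.hypot(r@e1,r@e2).round(1),'h',(r@up).round(1),'F',f.round(1),'w',round(s['width']*1000,1),'j',s['joint_pos'].round(2))
    for phi in map(float,sys.argv[3:]):
        p,yb,tg=ball(th0,phi);tgt=np.r_[S*1000+F.T@p[:2],p[2]+54+ze]
        print(phi,'move',(M.T@(tgt-e*1000)).round(1),'turn to align',round((yaw-yb+90)%180-90,1),'Ftang',(-(f@tg)).round(1))
E
python3 arc.py -12 70 0; python3 arc.py -12 0 0
```

```text
t 13.88 grasp fix [  7.    0.3 228. ] yaw 0.1 theta -0.2 rad 130.3 h 12.1 F [-0.3  0.4  0.4] w 69.9 j [-0.47  0.54  0.51  1.63 -0.29  1.05 -1.02]
0.0 move [-107.9    7.8  -58.1] turn to align 15.6 Ftang 0.4
t 13.88 grasp fix [  7.    0.3 228. ] yaw 0.1 theta -0.2 rad 130.3 h 12.1 F [-0.3  0.4  0.4] w 69.9 j [-0.47  0.54  0.51  1.63 -0.29  1.05 -1.02]
0.0 move [-108.4    7.7   11.9] turn to align 15.6 Ftang 0.4
```

>>> play_rows:
  gripper: [50, 45, 45, 45, 45]
  translation:
    - [0, 0, -35]
    - [-25, 2, -58]
    - [-62, 5, -58]
    - [-98, 8, -58]
    - [-108, 8, -58]
  turn: [0, 5, 10, 15, 15]

```text
t: 14.3
eef_pos: [0.5591, -0.0177, 0.3351]
tcp_rot: [-0.0, 0.997, 0.077, -0.002]
contact_force: [-0.7, -0.5, -0.4]
width: 0.0452
gripper_force: 0.0
```

```bash
python3 bar.py; python3 arc.py -12 0 0
```

```text
scene 119
side 190
along axis hist (array([  0,   4,   8,  12,  12,  15,  10,  48, 104,  95,   1,   0,   0,
         0]), array([ 20,  26,  32,  38,  44,  50,  56,  62,  68,  74,  80,  86,  92,
        98, 104]))
190
h [63.80781772 72.35877349 77.80928434] A -44.61873382051188 50.01242027793499 B -18.31260796929218 12.792194249836406
(array([24,  0,  0,  0,  0,  0,  0,  0,  0,  6, 65, 35,  1,  0,  0,  0,  0,
        0,  0,  0,  0,  0,  8, 51]), array([-180, -165, -150, -135, -120, -105,  -90,  -75,  -60,  -45,  -30,
        -15,    0,   15,   30,   45,   60,   75,   90,  105,  120,  135,
        150,  165,  180]))
bar angle from e1 (fixture+x,up) toward +y -11.913186092417517
end 1 71 [-101.36082456  -11.36523671  214.61932122]
end -1 47 [-159.83536529    3.41007596  167.75382919]
t 14.4 grasp fix [-104.9   -7.6  281.6] yaw -15.0 theta -6.0 rad 79.4 h 125.0 F [ 0.8 -0.9 -0.7] w 44.8 j [-0.54  0.31  0.62  1.82 -0.21  1.07 -1.24]
0.0 move [ 3.5 -0.8 66.3] turn to align 0.5 Ftang -0.9
```

>>> play_rows:
  gripper: [45, 45, 45, 45, 45]
  translation:
    - [3, 0, 25]
    - [3, 0, 50]
    - [3, 0, 62]
    - [3, 0, 66]
    - [3, 0, 66]
  turn: [0, 0, 0, 0, 0]

```text
t: 14.82
eef_pos: [0.5662, -0.0136, 0.2687]
tcp_rot: [0.0, 0.997, 0.081, -0.001]
contact_force: [-0.7, -0.1, 0.2]
width: 0.0449
gripper_force: 0.0
```

>>> play_rows:
  gripper: [30, 20, 12, 12, 12]
  translation:
    - [0, 0, 0]
    - [0, 0, 0]
    - [0, 0, 0]
    - [0, 0, 0]
    - [0, 0, 0]
  turn: [0, 0, 0, 0, 0]
  force: 25

```text
t: 15.23
eef_pos: [0.5668, -0.0132, 0.2711]
tcp_rot: [-0.001, 0.997, 0.081, 0.001]
contact_force: [0.7, 3.5, 3.6]
width: 0.0122
gripper_force: 4.2
```

```bash
python3 arc.py -12 0 0 7 14 21 28 35 42
```

```text
t 15.23 grasp fix [-99.2  -7.8 217.1] yaw -14.9 theta -11.4 rad 42.8 h 72.0 F [2.  2.9 3.6] w 12.2 j [-0.5   0.4   0.59  1.87 -0.27  0.95 -1.19]
0.0 move [-2.1  0.4  1.8] turn to align 0.6 Ftang 3.6
7.0 move [-1.4  5.1  3.2] turn to align 9.3 Ftang 4.0
14.0 move [-1.2  9.7  5. ] turn to align 17.6 Ftang 4.3
21.0 move [-1.4 14.1  7.1] turn to align 25.4 Ftang 4.5
28.0 move [-2.  18.4  9.6] turn to align 32.7 Ftang 4.7
35.0 move [-3.1 22.3 12.3] turn to align 39.6 Ftang 4.8
42.0 move [-4.7 25.9 15.3] turn to align 46.0 Ftang 4.8
```

>>> play_rows:
  gripper: [12, 12, 12, 12, 12]
  translation:
    - [0.5, 3, 1]
    - [0.8, 6, 2]
    - [0.9, 9.3, 3.2]
    - [0.7, 13.7, 5.3]
    - [0.4, 16, 6.5]
  turn: [5, 10, 16, 22, 28]

```text
t: 15.65
eef_pos: [0.5703, -0.0281, 0.2651]
tcp_rot: [-0.002, 0.986, -0.164, 0.001]
contact_force: [0.2, 5.0, 5.9]
width: 0.0118
gripper_force: 25.9
```

```bash
python3 arc.py -12 0 20 25 ; python3 bar.py
```

```text
t 15.65 grasp fix [-102.   -22.8  211.1] yaw -43.1 theta -33.2 rad 42.9 h 69.2 F [2.3 4.5 5.9] w 11.8 j [-0.55  0.44  0.71  1.87 -0.35  0.95 -1.59]
20.0 move [-2.9 -0.4  0.9] turn to align -3.9 Ftang 6.7
25.0 move [-1.8  2.5  2.5] turn to align 1.4 Ftang 6.9
scene 233
side 215
along axis hist (array([  0,   4,  10,   5,   9,   8,  22,  54, 113,  49,  21,  16,  22,
        32]), array([ 20,  26,  32,  38,  44,  50,  56,  62,  68,  74,  80,  86,  92,
        98, 104]))
186
h [57.76988361 70.64691142 84.58001456] A -40.796530520492276 48.29529931023713 B -43.710279246458214 28.830973005726747
(array([ 0,  0,  0,  0,  0,  0,  0, 19, 56, 39, 13,  1,  0,  0,  0,  0,  0,
        0,  0,  0,  2, 23, 28,  5]), array([-180, -165, -150, -135, -120, -105,  -90,  -75,  -60,  -45,  -30,
        -15,    0,   15,   30,   45,   60,   75,   90,  105,  120,  135,
        150,  165,  180]))
bar angle from e1 (fixture+x,up) toward +y -41.122538298302096
end 1 104 [-107.34721674  -32.04846653  207.79091241]
end -1 33 [-155.49911742   18.87780282  169.57367107]
```

```bash
sed -i "s/    for phi in map(float,sys.argv\[3:\]):/    ph=[float(v) for v in sys.argv[3:]];T=lambda q:np.r_[S*1000+F.T@ball(th0,q)[0][:2],ball(th0,q)[0][2]];T0=T(ph[0])\n    for phi in ph[1:]: print('rel',phi,(M.T@(T(phi)-T0)).round(1))\n    for phi in ph:/" arc.py; python3 arc.py -12 0 21 26 31 36 41 46 | grep -v move;python3 arc.py -12 0 21 46 | tail -1
```

```text
t 15.75 grasp fix [-102.1  -23.1  210.9] yaw -43.0 theta -33.7 rad 42.8 h 69.1 F [3.1 3.8 5. ] w 12.3 j [-0.56  0.44  0.71  1.87 -0.35  0.95 -1.59]
rel 26.0 [1.1 2.9 1.7]
rel 31.0 [1.9 5.8 3.6]
rel 36.0 [2.4 8.6 5.6]
rel 41.0 [ 2.6 11.4  7.8]
rel 46.0 [ 2.6 14.1 10. ]
46.0 move [-0.1 14.  11. ] turn to align 21.4 Ftang 6.8
```

>>> play_rows:
  gripper: [12, 12, 12, 12, 12]
  translation:
    - [1.1, 3, 1.8]
    - [2, 6, 3.8]
    - [2.4, 9, 6]
    - [2.6, 12, 8.2]
    - [2.6, 15, 10.5]
  turn: [4, 8, 12, 16, 20]

```text
t: 16.17
eef_pos: [0.5681, -0.0427, 0.2549]
tcp_rot: [-0.003, 0.943, -0.332, 0.001]
contact_force: [-0.0, 7.4, 10.5]
width: 0.0123
gripper_force: 31.2
```

```bash
python3 arc.py -12 0 46 51 56 61 66 71
```

```text
t 16.17 grasp fix [-109.9  -35.2  200.9] yaw -63.0 theta -57.0 rad 42.8 h 66.5 F [ 3.   6.8 10.5] w 12.3 j [-0.58  0.47  0.78  1.89 -0.41  0.95 -1.86]
rel 51.0 [0.6 2.5 2.4]
rel 56.0 [1.  5.1 4.8]
rel 61.0 [1.  7.5 7.3]
rel 66.0 [0.8 9.9 9.9]
rel 71.0 [ 0.3 12.2 12.6]
46.0 move [-2.6  0.7  1.1] turn to align 1.4 Ftang 11.3
51.0 move [-1.9  3.3  3.4] turn to align 5.7 Ftang 11.2
56.0 move [-1.6  5.8  5.9] turn to align 9.8 Ftang 11.0
61.0 move [-1.5  8.3  8.4] turn to align 13.8 Ftang 10.7
66.0 move [-1.8 10.7 11. ] turn to align 17.7 Ftang 10.3
71.0 move [-2.3 13.  13.6] turn to align 21.6 Ftang 9.8
```

>>> play_rows:
  gripper: [12, 12, 12, 12, 12]
  translation:
    - [0.6, 2.7, 2.6]
    - [1, 5.3, 5.2]
    - [1, 7.9, 8]
    - [0.8, 10.4, 10.8]
    - [0.2, 12.8, 13.5]
  turn: [4, 8, 12, 16, 20]

```text
t: 16.58
eef_pos: [0.56, -0.0535, 0.2414]
tcp_rot: [-0.002, 0.871, -0.491, 0.0]
contact_force: [-1.7, 5.7, 11.6]
width: 0.0117
gripper_force: 29.6
```

```bash
python3 arc.py -12 0 71 76 81 86 91 96
```

```text
t 16.58 grasp fix [-121.8  -41.7  187.4] yaw -83.0 theta -82.7 rad 42.8 h 63.8 F [ 0.8  5.9 11.6] w 11.7 j [-0.62  0.51  0.86  1.92 -0.48  0.93 -2.12]
rel 76.0 [-0.   2.3  2.7]
rel 81.0 [-0.3  4.6  5.3]
rel 86.0 [-0.9  6.9  8. ]
rel 91.0 [-1.8  9.1 10.6]
rel 96.0 [-3.  11.2 13.2]
71.0 move [-2.8  0.3  0.2] turn to align 1.6 Ftang 8.7
76.0 move [-2.8  2.6  2.8] turn to align 5.4 Ftang 8.2
81.0 move [-3.1  5.   5.5] turn to align 9.3 Ftang 7.7
86.0 move [-3.7  7.2  8.1] turn to align 13.1 Ftang 7.1
91.0 move [-4.6  9.4 10.7] turn to align 17.0 Ftang 6.5
96.0 move [-5.8 11.5 13.3] turn to align 20.9 Ftang 5.8
```

>>> play_rows:
  gripper: [12, 12, 12, 12, 12]
  translation:
    - [0, 2.5, 2.9]
    - [-0.3, 4.9, 5.7]
    - [-1, 7.3, 8.5]
    - [-1.9, 9.6, 11.3]
    - [-3.2, 11.9, 14]
  turn: [3, 7, 11, 15, 19]

```text
t: 17.0
eef_pos: [0.5478, -0.0573, 0.2275]
tcp_rot: [-0.002, 0.778, -0.628, -0.001]
contact_force: [-5.0, 6.4, 16.8]
width: 0.0121
gripper_force: 26.3
```

```bash
python3 arc.py -12 0 96 101 106 111 116 121
```

```text
t 17.0 grasp fix [-134.5  -40.2  173.5] yaw -102.1 theta -107.9 rad 42.9 h 61.3 F [-1.9  7.8 16.8] w 12.1 j [-0.67  0.54  0.94  1.96 -0.55  0.92 -2.37]
rel 101.0 [-0.7  2.4  2.5]
rel 106.0 [-1.8  4.7  5. ]
rel 111.0 [-3.1  7.   7.3]
rel 116.0 [-4.7  9.2  9.6]
rel 121.0 [-6.5 11.3 11.7]
96.0 move [-2.9 -0.  -0.5] turn to align 1.9 Ftang 6.4
101.0 move [-3.6  2.4  2. ] turn to align 6.0 Ftang 5.5
106.0 move [-4.7  4.7  4.5] turn to align 10.1 Ftang 4.5
111.0 move [-6.   7.   6.8] turn to align 14.4 Ftang 3.5
116.0 move [-7.6  9.2  9.1] turn to align 18.8 Ftang 2.5
121.0 move [-9.4 11.3 11.2] turn to align 23.5 Ftang 1.5
```

>>> play_rows:
  gripper: [25, 45, 45, 45, 45]
  translation:
    - [0, 0, 0]
    - [0, 0, 0]
    - [0, 0, -30]
    - [0, 0, -60]
    - [0, 0, -90]
  turn: [0, 0, 0, 0, 0]

```text
t: 17.42
eef_pos: [0.5466, -0.0592, 0.3164]
tcp_rot: [0.001, 0.779, -0.627, -0.0]
contact_force: [1.7, 0.6, 0.4]
width: 0.0451
gripper_force: 0.0
```

>>> play_rows:
  gripper: [45, 45, 45, 45, 45]
  translation:
    - [0, 0, 0]
    - [0, 0, 0]
    - [0, 0, 0]
    - [0, 0, 0]
    - [0, 0, 0]
  turn: [-7, -14, -21, -28, -35]

```text
t: 17.83
eef_pos: [0.5469, -0.0589, 0.3157]
tcp_rot: [0.0, 0.933, -0.361, 0.0]
contact_force: [-0.2, 0.4, -0.1]
width: 0.045
gripper_force: 0.0
```

>>> play_rows:
  gripper: [45, 45, 45, 45, 45]
  translation:
    - [0, 0, 0]
    - [0, 0, 0]
    - [0, 0, 0]
    - [0, 0, 0]
    - [0, 0, 0]
  turn: [-7, -14, -21, -28, -35]

```text
t: 18.25
eef_pos: [0.5469, -0.0591, 0.3157]
tcp_rot: [0.0, 0.998, -0.064, 0.0]
contact_force: [1.2, 0.5, 0.1]
width: 0.0449
gripper_force: 0.0
```

>>> play_rows:
  gripper: [45, 45, 45, 45, 45]
  translation:
    - [0, 0, 0]
    - [0, 0, 0]
    - [0, 0, 0]
    - [0, 0, 0]
    - [0, 0, 0]
  turn: [-7, -14, -21, -28, -35]

```text
t: 18.67
eef_pos: [0.5469, -0.0591, 0.3156]
tcp_rot: [0.0, 0.971, 0.239, -0.0]
contact_force: [-1.0, -0.9, -0.3]
width: 0.0451
gripper_force: 0.0
```

>>> play_rows:
  gripper: [45, 45, 45, 45, 45]
  translation:
    - [0, 0, 0]
    - [0, 0, 0]
    - [0, 0, 0]
    - [0, 0, 0]
    - [0, 0, 0]
  turn: [-7, -14, -21, -28, -35]

```text
t: 19.08
eef_pos: [0.5469, -0.0591, 0.3156]
tcp_rot: [0.0, 0.854, 0.52, -0.0]
contact_force: [-0.6, -0.7, -0.2]
width: 0.045
gripper_force: 0.0
```

>>> play_rows:
  gripper: [45, 45, 45, 45, 45]
  translation:
    - [0, 0, 0]
    - [0, 0, 0]
    - [0, 0, 0]
    - [0, 0, 0]
    - [0, 0, 0]
  turn: [-7, -14, -21, -28, -35]

```text
t: 19.5
eef_pos: [0.5469, -0.0591, 0.3156]
tcp_rot: [0.0, 0.658, 0.753, -0.0]
contact_force: [-0.0, 0.5, -0.5]
width: 0.0446
gripper_force: 0.0
```

```bash
python3 arc.py 168 50 96; python3 bar.py
```

```text
t 19.5 grasp fix [-136.   -41.5  261.6] yaw 73.4 theta -44.9 rad 59.7 h 129.8 F [ 0.2  0.5 -0.5] w 44.6 j [-0.28  0.29  0.39  1.86 -0.13  1.02  0.3 ]
96.0 move [82.9 -2.7 21.6] turn to align -2.6 Ftang 0.3
scene 259
side 139
along axis hist (array([ 0,  4,  9, 12, 18, 72, 94, 57,  2,  0,  0,  0,  5, 17]), array([ 20,  26,  32,  38,  44,  50,  56,  62,  68,  74,  80,  86,  92,
        98, 104]))
243
h [ 51.07842549  61.63769156 145.76437354] A -23.41428567163514 29.079411973249 B -47.801636855181 43.48533886595277
(array([ 0,  0,  0,  7, 58, 56,  9, 37, 20,  1,  0,  0,  0,  0,  4, 42,  9,
        0,  0,  0,  0,  0,  0,  0]), array([-180, -165, -150, -135, -120, -105,  -90,  -75,  -60,  -45,  -30,
        -15,    0,   15,   30,   45,   60,   75,   90,  105,  120,  135,
        150,  165,  180]))
bar angle from e1 (fixture+x,up) toward +y 78.30062888761398
end 1 31 [-104.55267726   32.57856366  191.60639352]
end -1 127 [-143.73397065  -39.24962564  202.51230094]
```

>>> play_rows:
  gripper: [45, 45, 45, 45, 45]
  translation:
    - [25, -1, 0]
    - [60, -2, 0]
    - [84, -2.5, 10]
    - [84, -2.5, 21]
    - [84, -2.5, 21]
  turn: [-2.5, -2.5, -2.5, -2.5, -2.5]

```text
t: 20.02
eef_pos: [0.5327, 0.0258, 0.2927]
tcp_rot: [-0.001, 0.644, 0.765, -0.001]
contact_force: [-0.9, -0.7, -0.7]
width: 0.0447
gripper_force: 0.0
```

```bash
python3 arc.py 168 0 96;python3 look.py w6; python3 - <<'E'
import cv2;im=cv2.imread('pics/w6.png');cv2.imwrite('pics/w6c.png',cv2.resize(im,(800,600)))
E
```

```text
t 20.02 grasp fix [-114.2   41.8  238.7] yaw 75.6 theta 42.8 rad 60.4 h 98.2 F [-1.1 -0.3 -0.7] w 44.7 j [-0.4   0.29  0.34  1.92 -0.12  0.96  0.17]
96.0 move [-3.1  0.2 48.8] turn to align -0.4 Ftang 1.2
blocktop ((-5.144664764404297, 2.8225936889648438), (44.65513229370117, 62.00626754760742), 89.97694396972656) 705
burr [7.54115495 3.90009024]
150 822 [-90.1  15.3] [[-107.8   -1.7]
 [ -80.2   41.3]]
165 883 [-126.2  -19.2] [[-141.   -39.3]
 [-105.5    5.3]]
180 1435 [-116.8   17.5] [[-128.7  -14.9]
 [-102.4   45.4]]
195 387 [-109.5   38.3] [[-115.2   31.9]
 [-103.8   43.5]]
210 1437 [-114.1   47.7] [[-146.7   28.3]
 [ -80.8   59.6]]
```

View pics/w6c.png

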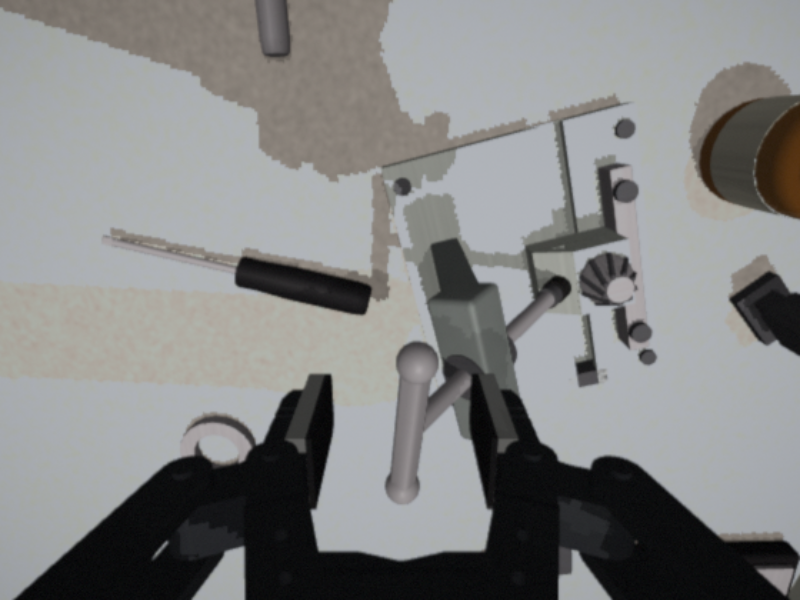

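>>> play_rows:
  gripper: [45, 45, 45, 45, 45]
  translation:
    - [-1, 2, 20]
    - [-1, 2, 38]
    - [-1, 2, 47]
    - [-1, 2, 48]
    - [-1, 2, 48]
  turn: [0, 0, 0, 0, 0]

```text
t: 20.48
eef_pos: [0.5362, 0.0229, 0.2467]
tcp_rot: [0.0, 0.645, 0.764, -0.0]
contact_force: [0.1, -0.6, 0.6]
width: 0.0448
gripper_force: 0.0
```

>>> play_rows:
  gripper: [30, 20, 10, 10, 10]
  translation:
    - [0, 0, 0]
    - [0, 0, 0]
    - [0, 0, 0]
    - [0, 0, 0]
    - [0, 0, 0]
  turn: [0, 0, 0, 0, 0]

```text
t: 20.9
eef_pos: [0.5376, 0.024, 0.2477]
tcp_rot: [0.002, 0.644, 0.765, 0.002]
contact_force: [4.6, -0.1, 0.3]
width: 0.0127
gripper_force: 24.3
```

```bash
python3 arc.py 168 0 96 101 106 111 116 121
```

```text
t 20.9 grasp fix [-110.5   38.1  193.7] yaw 75.6 theta 64.1 rad 41.6 h 61.4 F [ 4.2 -2.   0.3] w 12.7 j [-0.38  0.35  0.33  1.95 -0.15  0.86  0.2 ]
rel 101.0 [-0.5  3.1 -1.7]
rel 106.0 [-1.2  6.1 -3.2]
rel 111.0 [-2.3  9.2 -4.7]
rel 116.0 [-3.6 12.1 -6.1]
rel 121.0 [-5.2 15.  -7.4]
96.0 move [-0.5 -4.5  3.8] turn to align -0.4 Ftang -3.8
101.0 move [-1.  -1.4  2.1] turn to align 3.6 Ftang -3.9
106.0 move [-1.8  1.7  0.5] turn to align 7.7 Ftang -3.9
111.0 move [-2.8  4.7 -1. ] turn to align 12.0 Ftang -3.9
116.0 move [-4.1  7.7 -2.4] turn to align 16.5 Ftang -3.9
121.0 move [-5.7 10.5 -3.6] turn to align 21.1 Ftang -3.8
```

```bash
sed -i 's/np.array(\[-85,.7,135\])/np.array([-83.2,-1,136.8])/g; s/r=40/r=42/' arc.py; python3 arc.py 170.2 0 102 107 112 117 122 127
```

```text
t 20.9 grasp fix [-110.5   38.1  193.7] yaw 75.6 theta 68.2 rad 42.2 h 61.1 F [ 4.2 -2.   0.3] w 12.7 j [-0.38  0.35  0.33  1.95 -0.15  0.86  0.2 ]
rel 107.0 [-0.7  3.2 -1.7]
rel 112.0 [-1.8  6.4 -3.3]
rel 117.0 [-3.1  9.5 -4.8]
rel 122.0 [-4.7 12.5 -6.2]
rel 127.0 [-6.6 15.5 -7.5]
102.0 move [-0.1  0.3  0.4] turn to align 2.6 Ftang -3.9
107.0 move [-0.8  3.5 -1.3] turn to align 6.7 Ftang -3.9
112.0 move [-1.8  6.7 -2.9] turn to align 11.0 Ftang -3.9
117.0 move [-3.2  9.8 -4.4] turn to align 15.4 Ftang -3.9
122.0 move [-4.8 12.8 -5.8] turn to align 20.0 Ftang -3.9
127.0 move [-6.7 15.7 -7. ] turn to align 24.8 Ftang -3.8
```

>>> play_rows:
  gripper: [10, 10, 10, 10, 10]
  translation:
    - [-0.5, 2.3, -1.2]
    - [-1.2, 4.7, -2.4]
    - [-2.2, 7.5, -3.8]
    - [-3.2, 9.8, -5]
    - [-4.5, 12.3, -6.1]
  turn: [4, 8, 12, 15, 18]

```text
t: 21.32
eef_pos: [0.5466, 0.0231, 0.2511]
tcp_rot: [-0.003, 0.756, 0.654, -0.002]
contact_force: [-1.4, 2.5, -7.2]
width: 0.0126
gripper_force: 25.5
```

```bash
python3 arc.py 170.2 0 122 127 132 137 142
```

```text
t 21.32 grasp fix [-102.6   33.6  197.1] yaw 57.5 theta 55.4 rad 42.0 h 58.7 F [-0.3  2.9 -7.2] w 12.6 j [-0.42  0.37  0.4   1.92 -0.18  0.89 -0.08]
rel 127.0 [-0.9  3.4 -1.3]
rel 132.0 [-2.1  6.7 -2.4]
rel 137.0 [-3.5 10.  -3.4]
rel 142.0 [-5.2 13.2 -4.2]
122.0 move [-1.   4.5 -2.5] turn to align 1.9 Ftang 5.5
127.0 move [-1.9  7.9 -3.8] turn to align 6.7 Ftang 5.4
132.0 move [-3.  11.2 -5. ] turn to align 11.8 Ftang 5.3
137.0 move [-4.5 14.5 -5.9] turn to align 17.0 Ftang 5.1
142.0 move [-6.2 17.7 -6.7] turn to align 22.5 Ftang 4.9
```

>>> play_rows:
  gripper: [10, 10, 10, 10, 10]
  translation:
    - [-0.5, 2, -0.8]
    - [-0.9, 3.4, -1.3]
    - [-1.6, 5.2, -1.9]
    - [-2.1, 6.7, -2.4]
    - [-2.1, 6.7, -2.4]
  turn: [3, 6, 8, 10, 10]

```text
t: 21.73
eef_pos: [0.5523, 0.0208, 0.2532]
tcp_rot: [-0.003, 0.81, 0.586, -0.003]
contact_force: [-4.2, 4.8, -5.2]
width: 0.0124
gripper_force: 25.4
```

```bash
python3 arc.py 170.2 0 131 136 141 146 151
```

```text
t 21.73 grasp fix [-98.4  29.2 199.2] yaw 47.6 theta 46.7 rad 41.5 h 57.5 F [-1.8  6.1 -5.2] w 12.4 j [-0.45  0.38  0.44  1.91 -0.21  0.9  -0.23]
rel 136.0 [-0.8  3.5 -1. ]
rel 141.0 [-1.9  6.9 -1.9]
rel 146.0 [-3.2 10.3 -2.5]
rel 151.0 [-4.8 13.6 -3. ]
131.0 move [-0.5  4.8 -2.6] turn to align 0.8 Ftang 7.7
136.0 move [-1.3  8.2 -3.6] turn to align 6.0 Ftang 7.7
141.0 move [-2.4 11.7 -4.5] turn to align 11.5 Ftang 7.6
146.0 move [-3.7 15.1 -5.1] turn to align 17.2 Ftang 7.5
151.0 move [-5.3 18.4 -5.6] turn to align 23.2 Ftang 7.3
```

>>> play_rows:
  gripper: [10, 10, 10, 10, 10]
  translation:
    - [-0.4, 1.8, -0.5]
    - [-0.8, 3.5, -1]
    - [-1.4, 5.2, -1.5]
    - [-1.9, 6.9, -1.9]
    - [-1.9, 6.9, -1.9]
  turn: [3, 6, 8, 10, 10]

```text
t: 22.15
eef_pos: [0.5581, 0.0179, 0.2549]
tcp_rot: [-0.004, 0.858, 0.514, -0.003]
contact_force: [-3.4, 7.3, -5.7]
width: 0.0127
gripper_force: 24.7
```

```bash
python3 arc.py 170.2 0 141 146 151 156 161
```

```text
t 22.15 grasp fix [-94.3  24.2 200.9] yaw 37.7 theta 37.6 rad 41.3 h 56.2 F [-0.1  8.  -5.7] w 12.7 j [-0.47  0.39  0.48  1.9  -0.23  0.91 -0.37]
rel 146.0 [-0.7  3.6 -0.7]
rel 151.0 [-1.7  7.1 -1.1]
rel 156.0 [-2.9 10.6 -1.4]
rel 161.0 [-4.4 14.  -1.5]
141.0 move [-0.5  5.5 -2.7] turn to align 1.5 Ftang 8.8
146.0 move [-1.2  9.1 -3.4] turn to align 7.3 Ftang 8.8
151.0 move [-2.2 12.6 -3.8] turn to align 13.2 Ftang 8.8
156.0 move [-3.4 16.1 -4.1] turn to align 19.4 Ftang 8.7
161.0 move [-4.9 19.5 -4.2] turn to align 25.7 Ftang 8.5
```

>>> play_rows:
  gripper: [10, 10, 10, 10, 10]
  translation:
    - [-0.4, 1.8, -0.4]
    - [-0.7, 3.6, -0.7]
    - [-1.2, 5.4, -0.9]
    - [-1.7, 7.1, -1.1]
    - [-1.7, 7.1, -1.1]
  turn: [3, 6, 8, 10, 10]

```text
t: 22.57
eef_pos: [0.5636, 0.0138, 0.2562]
tcp_rot: [-0.004, 0.899, 0.437, -0.003]
contact_force: [-4.9, 8.5, -4.3]
width: 0.0125
gripper_force: 24.5
```

```bash
python3 arc.py 170.2 0 142 151 156 161 166
```

```text
t 22.57 grasp fix [-90.9  18.2 202.2] yaw 27.7 theta 28.0 rad 40.9 h 55.1 F [-1.   9.8 -4.3] w 12.5 j [-0.49  0.41  0.51  1.88 -0.25  0.92 -0.52]
rel 151.0 [-0.4  6.6 -1. ]
rel 156.0 [-1.  10.2 -1.3]
rel 161.0 [-1.9 13.8 -1.4]
rel 166.0 [-3.  17.4 -1.3]
142.0 move [ 0.2 -0.6 -1.4] turn to align -7.3 Ftang 10.3
151.0 move [-0.2  6.  -2.4] turn to align 3.2 Ftang 10.4
156.0 move [-0.8  9.6 -2.7] turn to align 9.4 Ftang 10.4
161.0 move [-1.6 13.2 -2.8] turn to align 15.7 Ftang 10.2
166.0 move [-2.7 16.8 -2.7] turn to align 22.2 Ftang 10.0
```

>>> play_rows:
  gripper: [10, 10, 10, 10, 10]
  translation:
    - [-0.2, 2.2, -0.2]
    - [-0.6, 4.4, -0.3]
    - [-1.2, 6.6, -0.4]
    - [-1.7, 8.6, -0.4]
    - [-1.7, 8.6, -0.4]
  turn: [3, 6, 9, 12, 12]

```text
t: 22.98
eef_pos: [0.5696, 0.0078, 0.257]
tcp_rot: [-0.004, 0.94, 0.341, -0.003]
contact_force: [-4.3, 9.7, -0.9]
width: 0.0109
gripper_force: 24.3
```

```bash
python3 arc.py 170.2 0 153 156 160
```

```text
t 22.98 grasp fix [-87.9  10.3 203. ] yaw 15.6 theta 16.2 rad 40.5 h 53.7 F [ 0.1 10.6 -0.9] w 10.9 j [-0.51  0.42  0.56  1.87 -0.28  0.94 -0.69]
rel 156.0 [ 0.1  2.2 -0.2]
rel 160.0 [ 0.   5.2 -0.2]
153.0 move [ 0.4 -1.1 -1.8] turn to align -6.4 Ftang 10.3
156.0 move [ 0.5  1.1 -1.9] turn to align -2.6 Ftang 10.4
160.0 move [ 0.5  4.1 -2. ] turn to align 2.4 Ftang 10.5
```

>>> play_rows:
  gripper: [10, 10, 10, 10, 10]
  translation:
    - [0, 1.5, 0]
    - [0, 3, 0]
    - [0, 4, 0]
    - [0, 4, 0]
    - [0, 4, 0]
  turn: [2, 4, 5, 5, 5]

```text
t: 23.4
eef_pos: [0.5719, 0.005, 0.257]
tcp_rot: [-0.005, 0.954, 0.301, -0.003]
contact_force: [-6.9, 10.5, -0.2]
width: 0.0108
gripper_force: 24.2
```

```bash
python3 arc.py 170.2 0 158 156 160
```

```text
t 23.4 grasp fix [-87.    6.8 203. ] yaw 10.8 theta 11.1 rad 40.4 h 53.2 F [-2.  12.4 -0.2] w 10.8 j [-0.52  0.43  0.58  1.87 -0.3   0.94 -0.76]
rel 156.0 [-0.1 -1.5  0.1]
rel 160.0 [ 0.1  1.5 -0. ]
158.0 move [ 0.4 -1.1 -1.9] turn to align -5.0 Ftang 12.5
156.0 move [ 0.3 -2.5 -1.8] turn to align -7.5 Ftang 12.5
160.0 move [ 0.5  0.4 -1.9] turn to align -2.4 Ftang 12.5
```

>>> play_rows:
  gripper: [10, 10, 25, 45, 45]
  translation:
    - [0, -4, 0]
    - [0, -7, 0]
    - [0, -7, 0]
    - [0, -7, 0]
    - [0, -7, 0]
  turn: [0, 0, 0, 0, 0]

```text
t: 23.82
eef_pos: [0.571, 0.0051, 0.259]
tcp_rot: [0.0, 0.954, 0.299, 0.0]
contact_force: [0.7, -0.2, 0.5]
width: 0.0444
gripper_force: 0.0
```

>>> play_rows:
  gripper: [45, 45, 45, 45, 45]
  translation:
    - [0, -7, -25]
    - [0, -7, -60]
    - [0, -7, -95]
    - [0, -7, -95]
    - [0, -7, -95]
  turn: [0, 0, 0, 0, 0]

```text
t: 24.23
eef_pos: [0.5678, 0.0108, 0.3561]
tcp_rot: [0.0, 0.954, 0.299, 0.002]
contact_force: [0.3, 0.3, -0.5]
width: 0.0447
gripper_force: 0.0
```

```bash
python3 bar.py; python3 arc.py 170.2 0 159; python3 look.py w7; python3 - <<'E'
from h import *
S=np.array([.654,.0345]);a=np.radians(24.2);F=np.array([[np.cos(a),np.sin(a)],[-np.sin(a),np.cos(a)]])
p,d,i=cap('scene');c=cloud(i,d);f=(c[...,:2]-S)@F.T*1000;z=c[...,2]*1000
b=(abs(z-64)<2)&(abs(f[...,0])<45)&(abs(f[...,1])<40);print('blocktop',cv2.minAreaRect(f[b].astype(np.float32)),b.sum())
k=(p.max(2)<80)&(abs(c[...,0]-.497)<.05)&(abs(c[...,1]-.345)<.07)&(z>30)&(z<90);print('dog',k.sum(),c[k].mean(0))
E
```

```text
scene 91
side 141
along axis hist (array([ 0,  4, 14,  8, 40, 73, 86,  7,  0,  0,  0,  0,  0,  0]), array([ 20,  26,  32,  38,  44,  50,  56,  62,  68,  74,  80,  86,  92,
        98, 104]))
127
h [47.13404668 56.27331199 61.23881214] A -29.680891798206087 42.25835722920007 B -16.868568184395464 16.324100186607435
(array([ 4, 22, 17,  1,  0,  0,  0,  0,  0,  0,  1, 13, 51, 18,  0,  0,  0,
        0,  0,  0,  0,  0,  0,  0]), array([-180, -165, -150, -135, -120, -105,  -90,  -75,  -60,  -45,  -30,
        -15,    0,   15,   30,   45,   60,   75,   90,  105,  120,  135,
        150,  165,  180]))
bar angle from e1 (fixture+x,up) toward +y 13.951257998666103
end 1 37 [-95.02469364   6.7522135  200.95245132]
end -1 7 [-143.86550944  -11.8826963   161.78099607]
t 24.33 grasp fix [-89.3  14.7 299.1] yaw 10.6 theta 8.9 rad 100.9 h 128.3 F [0.2 0.4 0.7] w 44.9 j [-0.59  0.3   0.63  1.79 -0.2   1.11 -0.85]
159.0 move [ 1.4  8.  94.2] turn to align -3.9 Ftang 0.2
blocktop ((-1.977569580078125, 2.583148956298828), (56.674320220947266, 44.00369644165039), 0.029873862862586975) 736
burr [8.97931872 2.84916423]
150 1054 [-96.8  -1. ] [[-151.6  -37.3]
 [ -80.2   39.3]]
165 222 [-124.8   -3.2] [[-138.3   -9.1]
 [-105.2    4.2]]
180 217 [-110.6    3.3] [[-120.5   -2.6]
 [ -99.6   10.5]]
195 542 [-88.8  11.6] [[-102.2    4.1]
 [ -80.8   19.5]]
210 0  
blocktop ((2.5302391052246094, -0.043178558349609375), (54.909278869628906, 42.55701446533203), 3.167795181274414) 40
dog 109 [0.50237159 0.32956741 0.05402443]
```

```bash
python3 -c "
from workcell import env
print(env.sign_off())"
```

```text
the job is handed in; nothing more can be done
None
```

I handed the job in at about 24 s. The stop dog is in the tray, the burr mount stands flush and square against the fence, and the screw is turned about 0.6–0.7 rad past first touch, roughly 30 N at the pad. The clamp force is worked out from turn angle and torque (estimates ran from about 20 to 40 N), not measured directly, and `sign_off` gave no verdict.

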